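# Load the battery packs under the contact bridge and close the housing

## Task

Load every battery pack from the pink rack into the white housing, one to a bay (whichever bays you like), yellow nose first in under the black contact bridge and pushed fully home. Then set the loose cover on the housing so that it sits seated and level on the rim, and after that press the green button in front of the housing fully down. Leave the yellow meter and the spray can alone.

Things in the scene. Friction and masses are not known exactly. Their poses are not given: they have to be found in the camera images.
- housing: open white housing, fixed, outside 205 (x) x 222 (y), walls 5, rim 55 and inner floor 6 above the table; origin on the table at its centre. Three bays run along x, 64 apart. At the +x end a black bridge (top 44 above the table) covers each bay's last 45 mm: mouth at x +52.5, stop at x +97.5. From the mouth to x -97.5 the floor is flat and open above: room to lay a whole pack before its mouth.
- bay0 (a point): bay 0 (y = -64 in the housing): middle of the end stop under the bridge, 15 above the inner floor; the middle of a pack's nose face comes here when it is fully home. The mouth under the bridge is 38 wide and 33 high from the floor, 45 before this point (-x). Axes as the housing.
- bay1 (a point): bay 1 (y = 0 in the housing): middle of the end stop under the bridge, 15 above the inner floor; the middle of a pack's nose face comes here when it is fully home. The mouth under the bridge is 38 wide and 33 high from the floor, 45 before this point (-x). Axes as the housing.
- bay2 (a point): bay 2 (y = 64 in the housing): middle of the end stop under the bridge, 15 above the inner floor; the middle of a pack's nose face comes here when it is fully home. The mouth under the bridge is 38 wide and 33 high from the floor, 45 before this point (-x). Axes as the housing.
- rim (a point): centre of the housing's mouth, at rim height (55 above the table); the cover's origin comes here when seated. Axes as the housing.
- rack: pink rack, fixed: 85 (x) x 189 (y) x 40 high, origin on the table at its centre; three slots along its x, 64 apart, 37 wide, floor 8 above the table, closed at -x, open at +x. Slot walls are 2 mm higher than the packs, so only the noses that stand out at +x can be gripped (30 mm free between noses).
- pack0: battery pack, grey block 120 (x) x 34 (y) x 30 (z), 0.14-0.28 kg; yellow band and brass contacts at the nose (+x), black band at the tail (-x), blue label on top; origin at the centre of its underside. Two or three are there; an absent one is None. Starts flat in its own slot of the pink rack, 8 above the table, nose end 39 mm out of the slot's open end.
- pack1: battery pack, grey block 120 (x) x 34 (y) x 30 (z), 0.14-0.28 kg; yellow band and brass contacts at the nose (+x), black band at the tail (-x), blue label on top; origin at the centre of its underside. Two or three are there; an absent one is None. Starts flat in its own slot of the pink rack, 8 above the table, nose end 39 mm out of the slot's open end.
- pack2: battery pack, grey block 120 (x) x 34 (y) x 30 (z), 0.14-0.28 kg; yellow band and brass contacts at the nose (+x), black band at the tail (-x), blue label on top; origin at the centre of its underside. Two or three are there; an absent one is None. Starts flat in its own slot of the pink rack, 8 above the table, nose end 39 mm out of the slot's open end.
- pack0_nose (a point): middle of pack0's nose face (+x 60, 15 above its underside)
- pack0_tail (a point): middle of pack0's tail face (-x 60, 15 above its underside)
- pack1_nose (a point): middle of pack1's nose face (+x 60, 15 above its underside)
- pack1_tail (a point): middle of pack1's tail face (-x 60, 15 above its underside)
- pack2_nose (a point): middle of pack2's nose face (+x 60, 15 above its underside)
- pack2_tail (a point): middle of pack2's tail face (-x 60, 15 above its underside)
- cover: loose white cover, 0.35 kg: plate 205 (x) x 222 (y) x 5; lip 8 deep below, goes inside the rim with 3 mm play each side; blue rib handle on top along x, 90 long x 28 wide (y) x 30 high. Origin: centre of the plate's underside, 8 above the table while it stands on its lip. Fits either way round (x along or against the housing's x).
- cover_handle (a point): middle of the top of the cover's blue rib
- start_top (a point): centre of the top of the green push button, 32 across, on the plate in front (-x) of the housing, 138 from its centre; pressed straight down, 6 mm travel, 5 N fully down
- start (a joint): button travel, m: 0 released, 0.006 fully down; springs back
- meter: yellow test meter lying on the table, 75 x 130 x 36, to be left alone; origin at the centre of its underside
- can: blue-labelled spray can, 52 across, 130 high, to be left alone; origin at the centre of its underside
Mind the look-alikes: they are no part of the job. Leave any orange or red look-alike of the pack1 alone.

How it is judged:
By the outcome, as a careful person would: the job done as asked, in the order asked, and still so for the second after the job is handed in, with the robot touching nothing.
Of pack0, pack1, pack2 only 2 to 3 are there at a start; the rules pass over those that are not, and their reading is None.
At some moment in a run one of cover may be knocked a few centimetres aside while the robot is not near it.
Once in a run the grip may slacken for a moment while it holds something.
It also fails if it takes over 210 s, if anything falls off the work surface, if the arm or the gripper's body presses on something with over 40 N, if the wrist force passes 120 N, or if a joint passes its speed limit or range.

## Robot

A 6-joint arm with a two-finger parallel gripper is mounted at the origin on the work surface. World frame = base frame: x ahead of the robot, y to its left, z up, the work surface at z = 0. Lengths are in m, angles in degrees, forces in N, time in s.
With the tool pointing down it reaches from about 0.375 to 0.9 m from the base axis. Payload 3.1 kg.
Tool frame: the origin (TCP) lies midway between the tips of the shut fingers; the grasp point (between the pads) lies 19 mm behind it (bot.hold_point_z is the distance from the TCP to the grasp point, in m); z points along the fingers, y is the line along which they close (so a half turn about z gives the same grasp; the last joint's range is limited). The gripper opens to 87 mm and grips with 3 to 60 N. Pads are 19 mm wide; open, the fingers measure 117 mm over their backs; the gripper's body (75 mm by 190 mm) begins 51 mm behind the grasp point.
Start: joints at [-74.456, 30.224, 82.088, -0, 67.689, -10.227], TCP at [0.272, -0.563, 0.223] pointing down, gripper open.
Joint ranges: [-176.69, 176.69], [-43.24, 126.21], [12.49, 139.97], [-82, 262], [0, 151.66], [-163.58, 163.58]. Speed limits (degrees/s): [159.86, 159.86, 180, 180, 180, 180].

## Interface

Orientations are given as a 3x3 rotation matrix whose columns are the frame's x, y, z axes.
In Python, from rig import read_state, optics, order, bot gives the robot as it stands.
- The arm moves only by the tool drive_tool, never from a script. Its argument "steps" is a list of rows, each a list of 7 numbers: the finger opening in mm, from 0 to 87, then the shift along the tool's x, y, z normalised to -1 to 1, where 1 is 0.12 m, then the turn, a rotation vector about the tool's x, y, z normalised to -1 to 1, where 1 is 1.5 rad. In form: [[jaw, tx, ty, tz, ax, ay, az], ...]. A call has 1 to 8 rows; each row is the pose to reach, as a shift and turn from the pose commanded when the call began, along the tool's axes at that moment; what a row does not reach only later rows make up. A row lasts 1/10 s, in which the tool goes at most 50 mm and 8.59 degrees, less where a joint would pass 70% of its speed; a pose out of reach is approached as far as the arm can. A call with a number of a shift or a turn outside -1 to 1 is refused whole. A call with a gripper value outside its range is refused whole. The fingers move at their own pace and stop on an object; the grip force is fixed at half the most. Time passes only in rows, so rows that repeat a pose let the fingers close. It gives the time, the measured TCP pose, the force, the opening and the grip force at its end, in the units of the state.
- read_state(): the state, without advancing time (a new reading comes with each control period).
- optics.capture(name): name is "scene" or "top"; returns a dict with "color" (384x512x3 uint8, blue, green, red), "range_z" (384x512 float32, m along the optical axis (not along the pixel's ray), 0 where there is no reading), "fx", "fy", "cx", "cy" (pixels), "D" ([k1, k2, p1, p2, k3] as OpenCV has them; the pictures are not rectified), "rvec" (rotation vector, rad) and "tvec" (3), from world to camera coordinates, as OpenCV has them. Camera axes: x right, y down, z forward; pixel columns grow to the right and rows downward; lengths in m; the calibration is good to about 2 mm. A picture is of the moment at which its call begins.
- order.hand_in(): hands the job in; it is judged then, once.
The state is a dict: "time_s": time; "joint_positions": joint angles; "qvel": joint speeds; "tau": joint torques, N m; "position": TCP position; "tcp_rot": TCP orientation; "force": force on the tool from outside, world axes, zero at the start; "moment": the same for the moment, N m; "opening": opening from 0.0 (shut) to 1.0 (fully open); "grasp_force": force on a finger pad.
Only numpy, scipy, OpenCV 4.12 (cv2) and the standard library are available. Lean on these libraries where they do the work, as an engineer would, in place of code of your own. Each camera call takes 0.05 s, during which the arm holds its last target. There are 200 camera calls.

## Working session

There is one attempt and no reset: what is moved stays moved. The work goes in short steps, Python scripts to look and compute and a tool call to move; the robot and the scene stay as the last step left them, time stands still between calls to the robot, and variables do not carry over. Pictures are saved under pics/ and viewed, at most 14 in all, crops included, and the job is handed in when it is done.

Besides the shell and the picture viewer there is one more tool, called after ">>>" by a JSON object that holds its "api" and its "payload", one argument or row to a line. drive_tool: Moves the arm, as the interface text tells. Scaled input: -1 to 1 covers 0.12 m each way for a shift and 1.5 rad each way for a turn. Its arguments: {"type":"object","properties":{"steps":{"type":"array"}},"required":["steps"]}

```bash
ls; mkdir -p pics; python3 - <<'E'
from rig import read_state, optics, order, bot
import cv2, numpy as np
s=read_state(); print(s['time_s'],s['position'],s['tcp_rot'],s['opening'],bot.hold_point_z)
for n in('scene','top'):
    c=optics.capture(n); cv2.imwrite(f'pics/{n}0.png',cv2.resize(c['color'],(800,600)))
    np.savez(f'{n}0.npz',**c); R=cv2.Rodrigues(np.array(c['rvec']))[0]
    print(n,c['fx'],c['cx'],c['cy'],c['D'],(-R.T@np.ravel(c['tvec'])),R[2])
E
```

```text
pics
0.0 [ 0.27157631 -0.56209282  0.22156854] [[ 9.00527211e-01  4.34799272e-01 -5.78735103e-04]
 [ 4.34799481e-01 -9.00524848e-01  2.09983724e-03]
 [ 3.91842364e-04 -2.14259430e-03 -9.99997628e-01]] 1.000530606809046 0.0187
scene 378.64297511034476 258.28337028149826 191.16731840709554 [-0.09036028  0.          0.          0.          0.        ] [0.8117991  0.76763453 0.75924907] [-0.32615047 -0.68899128 -0.64723789]
top 494.9760531553974 259.018736289438 192.5157598931878 [-0.17899661  0.          0.          0.          0.        ] [0.20098388 0.05279524 1.59894457] [ 0.1629073   0.00313639 -0.98663639]
```

View pics/scene0.png

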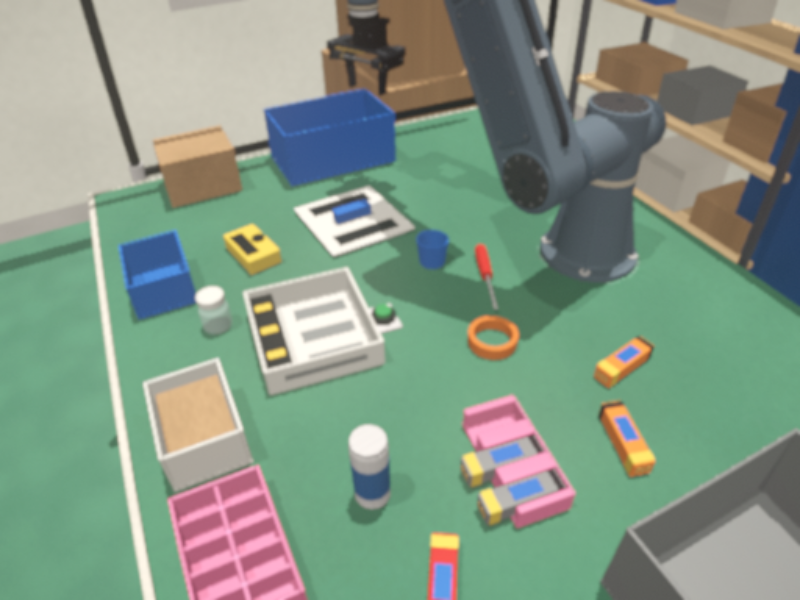

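View pics/top0.png

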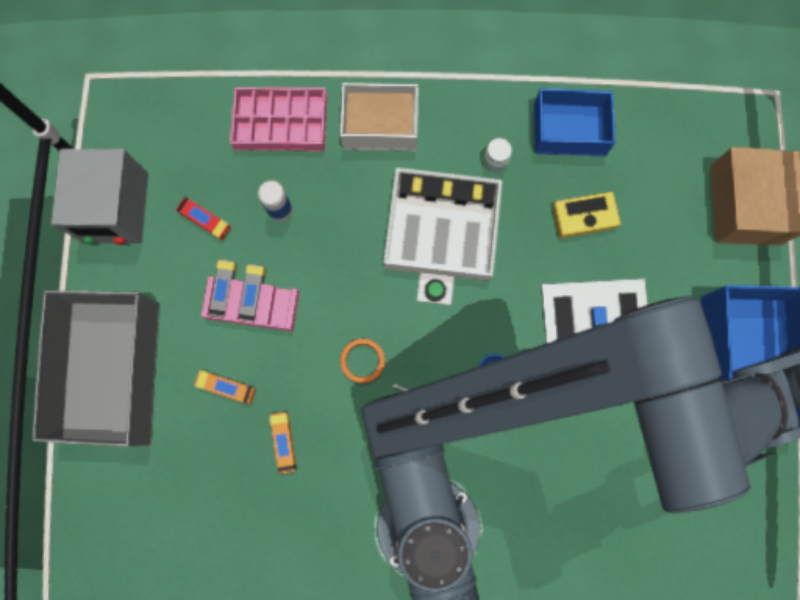

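Shown (800x600 px): the pink rack has two grey packs, at scene (505,460) and (520,490), top (222,288) and (250,292), and its third slot is empty. Look-alikes, at top px: orange (225,387) and (283,442), red (203,218); these lie loose outside the rack. The pink grid tray (280,118) isn't the rack. The housing is at top (443,225), the button at (435,289), and the cover at (595,310), partly hidden by the arm but clear in scene (355,218).

```bash
cat > h.py <<'E'
from rig import read_state, optics, order, bot
import cv2, numpy as np
def cap(n):
    c=dict(optics.capture(n)); return prep(c)
def prep(c):
    c['K']=np.array([[c['fx'],0,c['cx']],[0,c['fy'],c['cy']],[0,0,1]],float)
    c['R']=cv2.Rodrigues(np.ravel(c['rvec']).astype(float))[0]; c['o']=-c['R'].T@np.ravel(c['tvec'])
    return c
def rays(c,uv):
    p=cv2.undistortPoints(np.asarray(uv,float).reshape(-1,1,2),c['K'],np.ravel(c['D'])).reshape(-1,2)
    return np.c_[p,np.ones(len(p))]@c['R']      # depth-1 rays, world
def plane(c,uv,z):
    r=rays(c,uv); return c['o']+r*((z-c['o'][2])/r[:,2])[:,None]
def tri(c1,u1,c2,u2):
    d=[rays(c,[u])[0] for c,u in((c1,u1),(c2,u2))]
    t=np.linalg.lstsq(np.c_[d[0],-d[1]],c2['o']-c1['o'],rcond=None)[0]
    a=c1['o']+t[0]*d[0]; b=c2['o']+t[1]*d[1]; return (a+b)/2,np.linalg.norm(a-b)
def cloud(c):
    h,w=c['range_z'].shape; uv=np.stack(np.meshgrid(np.arange(w),np.arange(h)),-1).reshape(-1,2)
    X=c['o']+rays(c,uv)*c['range_z'].reshape(-1,1); X[c['range_z'].ravel()==0]=np.nan
    return X.reshape(h,w,3)
def blobs(c,lo,hi,amin=15):
    m=cv2.inRange(cv2.cvtColor(c['color'],cv2.COLOR_BGR2HSV),lo,hi)
    n,l,s,ce=cv2.connectedComponentsWithStats(m)
    return [(s[i,4],ce[i],l==i) for i in range(1,n) if s[i,4]>=amin]
def load(n): return prep({k:v for k,v in np.load(n,allow_pickle=True).items()})
COL=dict(yellow=((22,120,110),(34,255,255)),blue=((105,110,90),(125,255,255)),green=((50,120,60),(75,255,255)),pink=((155,60,100),(178,255,255)))
E
python3 - <<'E'
from h import *
np.set_printoptions(precision=4,suppress=True)
for n in('top','scene'):
    c=load(n+'0.npz'); X=cloud(c); print('==',n)
    for k in('yellow','blue','pink'):
        for a,ce,m in blobs(c,*COL[k]):
            p=X[m]; p=p[~np.isnan(p[:,0])]
            if len(p): print(k,a,ce.round(1),'cloud med',np.median(p,0), 'z90',np.percentile(p[:,2],90).round(4))
    # rectangles from cloud by height near housing/rack
    for nm,(x0,x1,y0,y1),(z0,z1) in(('hous',(.4,.8,-.2,.25),(.049,.062)),('cover',(.25,.65,-.5,-.15),(.006,.02)),('rackpink',(.3,.62,.25,.6),(.03,.05))):
        q=X.reshape(-1,3); s=(q[:,0]>x0)&(q[:,0]<x1)&(q[:,1]>y0)&(q[:,1]<y1)&(q[:,2]>z0)&(q[:,2]<z1)
        if s.sum()>5: print(nm,s.sum(),cv2.minAreaRect(q[s][:,:2].astype(np.float32)),np.median(q[s][:,2]))
t=load('top0.npz');s=load('scene0.npz')
a=cv2.resize(t['color'][150:220,120:200],(400,350),interpolation=cv2.INTER_CUBIC)
b=cv2.resize(s['color'][245:345,285:375],(360,400),interpolation=cv2.INTER_CUBIC)
o=np.zeros((400,770,3),np.uint8);o[:350,:400]=a;o[:,410:]=b
cv2.imwrite('pics/crop1.png',o)
E
```

```text
== top
yellow 57 [266.4 117.7] cloud med [0.7071 0.0402 0.0442] z90 0.0484
yellow 58 [285.9 120.2] cloud med [ 0.7    -0.0253  0.044 ] z90 0.0493
yellow 60 [305.2 122.6] cloud med [ 0.6931 -0.0877  0.0436] z90 0.0485
yellow 648 [375.3 138.5] cloud med [ 0.6468 -0.3196  0.034 ] z90 0.0396
yellow 42 [140.  145.9] cloud med [0.6072 0.4546 0.031 ] z90 0.0356
yellow 43 [144.9 169.7] cloud med [0.5246 0.4304 0.0384] z90 0.0426
yellow 44 [163.3 172.6] cloud med [0.5168 0.3697 0.0375] z90 0.0421
yellow 61 [128.7 242. ] cloud med [0.2898 0.4705 0.0304] z90 0.0359
yellow 64 [178.5 267.8] cloud med [0.2128 0.306  0.0298] z90 0.0345
blue 1828 [366.8  77.9] cloud med [ 0.8715 -0.3013  0.0115] z90 0.0761
blue 64 [127.4 137.4] cloud med [0.6366 0.5    0.03  ] z90 0.0346
blue 84 [140.8 185.3] cloud med [0.4743 0.44   0.039 ] z90 0.0431
blue 86 [159.6 188.5] cloud med [0.4648 0.3784 0.0385] z90 0.0444
blue 1917 [482.7 207.5] cloud med [ 0.4294 -0.6903  0.0053] z90 0.1333
blue 98 [383.1 202.2] cloud med [ 0.436  -0.341   0.0423] z90 0.0473
blue 43 [313.3 229.2] cloud med [ 0.3462 -0.1161  0.0517] z90 
[... 2334 characters left out ...]
387] z90 0.0401
blue 183 [283.  371.9] cloud med [0.6378 0.4977 0.0307] z90 0.0324
pink 2176 [329.9 291.3] cloud med [0.4532 0.3833 0.0377] z90 0.041
pink 5356 [149.4 346.1] cloud med [0.8572 0.323  0.0214] z90 0.0421
pink 101 [283.1 368.8] cloud med [0.6316 0.4905 0.0299] z90 0.0319
hous 636 ((0.6663404703140259, -0.022045940160751343), (0.22707447409629822, 0.2832568883895874), 84.8088150024414) 0.05331489922983118
cover 1724 ((0.4815402626991272, -0.34269651770591736), (0.345084011554718, 0.23011469841003418), 3.6694231033325195) 0.012117669297217526
rackpink 3245 ((0.41924458742141724, 0.4652695059776306), (0.29354095458984375, 0.33488234877586365), 49.20416259765625) 0.03827781278685616
```

View pics/crop1.png

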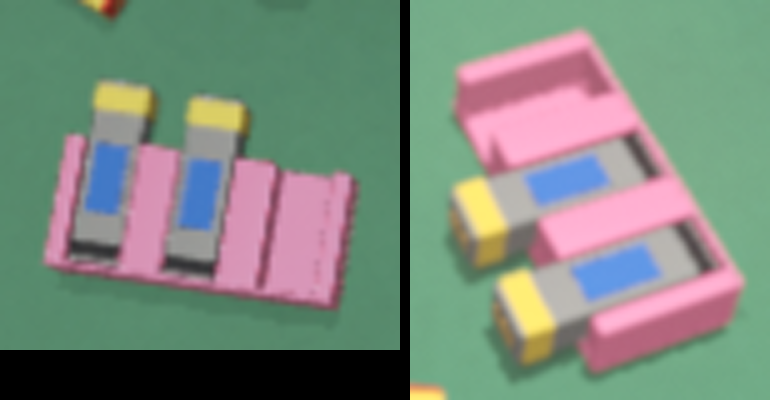

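The crop confirms it: the two grey, yellow-nosed packs sit in the pink rack's left (+y) slots with their noses toward +x. The orange and red ones are outside it. Next I'll measure the edges precisely.

```bash
cat >> h.py <<'E'
def rot(d): d=np.radians(d); return np.array([[np.cos(d),-np.sin(d)],[np.sin(d),np.cos(d)]])
def outline(c,ctr,yaw,hx,hy,z,sides,mask,tol=.02):
    """silhouette edges cast on plane z, in the guessed frame: per side (offset, slope deg, n, rms)"""
    cs=cv2.findContours(mask.astype(np.uint8),cv2.RETR_EXTERNAL,cv2.CHAIN_APPROX_NONE)[0]
    p=np.vstack([k.reshape(-1,2) for k in cs]); q=(plane(c,p,z)[:,:2]-ctr)@rot(yaw); out={}
    for s in sides:
        a,h,o=(0,hx,hy) if s[1]=='x' else (1,hy,hx); sg=1 if s[0]=='+' else -1
        w=q[(abs(q[:,a]-sg*h)<tol)&(abs(q[:,1-a])<o-.02)]
        for _ in range(4):
            f=np.polyfit(w[:,1-a],w[:,a],1); r=w[:,a]-np.polyval(f,w[:,1-a]); w=w[abs(r)<max(2*r.std(),.0008)]
        out[s]=(f[1]-sg*h,np.degrees(np.arctan(f[0]))*(1 if a else -1),len(w),r.std())
    return out
E
python3 - <<'E'
from h import *
np.set_printoptions(precision=4,suppress=True)
t=load('top0.npz');s=load('scene0.npz')
def notgreen(c):
    H=cv2.cvtColor(c['color'],cv2.COLOR_BGR2HSV); return (~((H[...,0]>50)&(H[...,0]<95)&(H[...,1]>75)))
print('labels plane .038')
B={}
for c,n in((t,'t'),(s,'s')):
    bl=[(ce,plane(c,[ce],.038)[0]) for a,ce,m in blobs(c,*COL['blue'])]
    B[n]=bl
    for ce,p in bl:
        if .4<p[0]<.52 and .3<p[1]<.5: print(n,ce,p)
def find(n,x,y): return min(B[n],key=lambda b:np.hypot(b[1][0]-x,b[1][1]-y))[0]
for x,y in((.475,.438),(.466,.377)): print('tri',tri(t,find('t',x,y),s,find('s',x,y)))
ctr=np.array([.608,-.012])
for c,n,sd in((t,'top',('+x','+y','-y')),(s,'scene',('-x','-y'))):
    print(n,'housing',outline(c,ctr,-6,.1025,.111,.055,sd,notgreen(c)))
print('cover',outline(s,np.array([.436,-.341]),-3,.1025,.111,.013,('-x','-y'),notgreen(s),.03))
for c,n in((t,'t'),(s,'s')):
    for a,ce,m in blobs(c,*COL['blue']):
        p=plane(c,[ce],.043)[0]
        if .3<p[0]<.5 and -.4<p[1]<-.28: 
            cn=cv2.findContours(m.astype(np.uint8),0,1)[0][0].reshape(-1,2); print(n,'handle',p,cv2.minAreaRect(plane(c,cn,.043)[:,:2].astype(np.float32)))
    H=cv2.cvtColor(c['color'],cv2.COLOR_BGR2HSV);X=cloud(c)
    g=(X[...,0]>.4)&(X[...,0]<.52)&(X[...,1]>-.06)&(X[...,1]<.1)&(X[...,2]>.008)&(H[...,0]>45)&(H[...,0]<90)&(H[...,1]>100)
    if g.any(): print(n,'button',g.sum(),np.median(X[g],0),np.percentile(X[g][:,2],[50,90]),np.argwhere(g).mean(0)[::-1])
E
```

```text
labels plane .038
t [140.8095 185.2619] [0.4739 0.4409 0.038 ]
t [159.6279 188.5   ] [0.4646 0.3784 0.038 ]
s [323.752 289.592] [0.4668 0.3761 0.038 ]
s [336.047  312.5705] [0.4757 0.4381 0.038 ]
tri (array([0.4749, 0.4396, 0.0389]), np.float64(0.003250203517641795))
tri (array([0.4658, 0.3773, 0.0383]), np.float64(0.0031620589218616948))
top housing {'+x': (np.float64(0.019412209305077602), np.float64(0.19808290260161643), 15, np.float64(0.00034454428106535227)), '+y': (np.float64(-0.0014867323290993911), np.float64(0.5563934338953815), 49, np.float64(0.0009100060119954306)), '-y': (np.float64(-0.006007970508426497), np.float64(0.4586261494532261), 49, np.float64(0.0009312924744443963))}
scene housing {'-x': (np.float64(-0.005568125201800389), np.float64(-3.6989869260885735), 52, np.float64(0.010124852320414587)), '-y': (np.float64(-0.03783130706610395), np.float64(15.532644033291655), 5, np.float64(0.001302006624972095))}
cover {'-x': (np.float64(-0.03041776875475226), np.float64(4.957639711586434), 10, np.float64(1.68549875439111e-06)), '-y': (np.float64(-0.01807716262815813), np.float64(8.061054978693111), 36, np.float64(0.00211936618239298))}
t handle [ 0.4354 -0.3416  0.043 ] ((0.43500474095344543, -0.3416075110435486), (0.03601863607764244, 0.029069507494568825), 6.196376323699951)
t button 80 [ 0.4874 -0.0031  0.0251] [0.0251 0.029 ] [278.3375 184.7   ]
s handle [ 0.4211 -0.3333  0.043 ] ((0.42082175612449646, -0.3342559039592743), (0.0900912880897522, 0.06209620088338852), 3.5327863693237305)
s button 54 [ 0.4916 -0.0032  0.0245] [0.0245 0.0262] [244.5926 198.5185]
```

```bash
python3 - <<'E'
from h import *
np.set_printoptions(precision=4,suppress=True)
t=load('top0.npz');s=load('scene0.npz')
H=cv2.cvtColor(s['color'],cv2.COLOR_BGR2HSV)
for n,(u,v) in dict(table=(225,140),t2=(140,230),rim=(200,185),cover=(215,145),wall=(205,240)).items(): print(n,H[v,u])
def ng(c):
    H=cv2.cvtColor(c['color'],cv2.COLOR_BGR2HSV); m=(H[...,1]<60)|(H[...,0]<40)|(H[...,0]>100)
    return m
ctr=np.array([.626,-.018])
print('contacts')
for c,n in((t,'t'),(s,'s')):
    P=np.array([plane(c,[ce],.044)[0] for a,ce,m in blobs(c,*COL['yellow'])]); P=P[(P[:,0]>.68)&(P[:,0]<.72)&(abs(P[:,1])<.12)]; P=P[P[:,1].argsort()]
    d=P[-1]-P[0]; yw=-np.degrees(np.arctan2(d[0],d[1])); print(n,P[1],np.linalg.norm(d),yw)
for c,n,sd in((t,'top',('+x','+y','-y')),(s,'scene',('-x','-y'))):
    o=outline(c,ctr,-5.5,.1025,.111,.055,sd,ng(c)); print(n,{k:tuple(np.round(v,4)) for k,v in o.items()})
    # inner corner check: top button centroid
for sd in(('-x',),('-y',)): print('cover',outline(s,np.array([.42,-.336]),-3,.1025,.111,.013,sd,ng(s),.03))
# button with planes
for c,n,uv in((t,'t',(278.3,184.7)),(s,'s',(244.6,198.5))): print(n,plane(c,[uv],.025))
print(tri(t,(278.3,184.7),s,(244.6,198.5)))
E
```

```text
table [113  36 154]
t2 [ 51  21 205]
rim [ 20  22 177]
cover [ 21  16 255]
wall [ 21  20 175]
contacts
t [ 0.6997 -0.0249  0.044 ] 0.12829419824240704 -5.983415309677332
s [ 0.7017 -0.0275  0.044 ] 0.12766414798246617 -5.767378020755564
top {'+x': (np.float64(0.0007), np.float64(0.0275), np.float64(55.0), np.float64(0.001)), '+y': (np.float64(0.0023), np.float64(-0.088), np.float64(49.0), np.float64(0.0009)), '-y': (np.float64(-0.0006), np.float64(0.0627), np.float64(49.0), np.float64(0.0009))}
scene {'-x': (np.float64(-0.0049), np.float64(2.991), np.float64(34.0), np.float64(0.0018)), '-y': (np.float64(-0.0075), np.float64(0.1554), np.float64(53.0), np.float64(0.0014))}
cover {'-x': (np.float64(-0.012906166483896073), np.float64(6.572123717042661), 23, np.float64(0.0008607249410921925))}
cover {'-y': (np.float64(-0.019401216940062846), np.float64(7.208308789363869), 36, np.float64(0.0020189805103820973))}
t [[ 0.4879 -0.0039  0.025 ]]
s [[ 0.4921 -0.0022  0.025 ]]
(array([ 0.4897, -0.0048,  0.0217]), np.float64(0.0027299054698903345))
```

```bash
cat >> h.py <<'E'
from scipy.spatial.transform import Rotation as Ro
HC=np.array([.627,-.0185]); HY=-5.7
def H2W(u,v): return HC+rot(HY)@np.array([u,v])
def Rd(psi): p=np.radians(psi); c,s=np.cos(p),np.sin(p); return np.array([[c,s,0],[s,-c,0],[0,0,-1.]])
def plan(way,start=None):
    """way: (x,y,z,psi,jaw); prints calls as n x row"""
    st=read_state(); P,R=(np.array(st['position']),np.array(st['tcp_rot'])) if start is None else (np.array(start[:3]),Rd(start[3]))
    for x,y,z,psi,jaw in way:
        T=np.array([x,y,z]); RT=Rd(psi); tot=Ro.from_matrix(R.T@RT).as_rotvec(); d=R.T@(T-P)
        k=int(max(1,np.ceil(max(np.abs(d).max()/.119,np.linalg.norm(T-P)/.19,np.degrees(np.linalg.norm(tot))/58))))
        P0,R0=P,R
        for i in range(1,k+1):
            Pi=P0+(T-P0)*i/k; Ri=R0@Ro.from_rotvec(tot*i/k).as_matrix()
            sh=R.T@(Pi-P)/.12; tv=Ro.from_matrix(R.T@Ri).as_rotvec(); n=int(np.ceil(max(np.linalg.norm(Pi-P)/.05,np.degrees(np.linalg.norm(tv))/8.5)))+1
            print(min(8,n),'x',[jaw]+[float(v) for v in np.r_[sh,tv/1.5].round(3)],' ->',Pi.round(4)); P,R=Pi,Ri
def st():
    s=read_state(); R=np.array(s['tcp_rot']); print('t',round(s['time_s'],2),'P',np.round(s['position'],4),'psi',np.degrees(np.arctan2(R[1,0],R[0,0])).round(2),'z',R[:,2].round(4),'F',np.round(s['force'],1),'op',round(s['opening']*87,1),'g',np.round(s['grasp_force'],1))
E
python3 - <<'E'
from h import *
plan([(.42,-.2,.22,85,50),(.45,.15,.2,130,50),(.5155,.4333,.15,171.3,50),(.5155,.4333,.06,171.3,50)])
E
```

```text
4 x [50, 0.809, -0.727, 0.006, -0.0, -0.0, -0.23]  -> [ 0.3211 -0.4415  0.2211]
4 x [50, 1.007, -0.411, 0.006, -0.0, -0.0, -0.23]  -> [ 0.3705 -0.3207  0.2206]
4 x [50, 1.086, -0.047, 0.005, -0.0, -0.0, -0.23]  -> [ 0.42 -0.2   0.22]
4 x [50, 0.976, -0.002, 0.056, 0.0, -0.0, -0.175]  -> [ 0.43   -0.0833  0.2133]
4 x [50, 0.943, 0.251, 0.056, 0.0, 0.0, -0.175]  -> [0.44   0.0333 0.2067]
4 x [50, 0.846, 0.486, 0.056, 0.0, 0.0, -0.175]  -> [0.45 0.15 0.2 ]
4 x [50, 0.729, 0.968, 0.208, 0.0, 0.0, -0.24]  -> [0.4828 0.2916 0.175 ]
4 x [50, 0.341, 1.163, 0.208, 0.0, 0.0, -0.24]  -> [0.5155 0.4333 0.15  ]
3 x [50, -0.0, 0.0, 0.75, -0.0, -0.0, -0.0]  -> [0.5155 0.4333 0.06  ]
```

```bash
sed -i 's/np.abs(d).max()\/.119,np.linalg.norm(T-P)\/.19/np.linalg.norm(T-P)\/.1195/' h.py; python3 - <<'E'
from h import *
plan([(.42,-.2,.22,85,50),(.45,.15,.2,130,50),(.5155,.4333,.15,171.3,50),(.5155,.4333,.06,171.3,50)])
E
```

```text
3 x [50, 0.606, -0.545, 0.005, -0.0, -0.0, -0.172]  -> [ 0.3087 -0.4716  0.2212]
3 x [50, 0.726, -0.372, 0.004, -0.0, -0.0, -0.172]  -> [ 0.3458 -0.3811  0.2208]
3 x [50, 0.797, -0.174, 0.004, -0.0, -0.0, -0.172]  -> [ 0.3829 -0.2905  0.2204]
3 x [50, 0.815, 0.035, 0.004, -0.0, -0.0, -0.172]  -> [ 0.42 -0.2   0.22]
4 x [50, 0.976, -0.002, 0.056, 0.0, -0.0, -0.175]  -> [ 0.43   -0.0833  0.2133]
4 x [50, 0.943, 0.251, 0.056, 0.0, 0.0, -0.175]  -> [0.44   0.0333 0.2067]
4 x [50, 0.846, 0.486, 0.056, 0.0, 0.0, -0.175]  -> [0.45 0.15 0.2 ]
3 x [50, 0.486, 0.645, 0.139, 0.0, 0.0, -0.16]  -> [0.4718 0.2444 0.1833]
3 x [50, 0.318, 0.742, 0.139, 0.0, 0.0, -0.16]  -> [0.4937 0.3389 0.1667]
3 x [50, 0.133, 0.797, 0.139, 0.0, 0.0, -0.16]  -> [0.5155 0.4333 0.15  ]
3 x [50, -0.0, 0.0, 0.75, -0.0, -0.0, -0.0]  -> [0.5155 0.4333 0.06  ]
```

>>> {"api": "drive_tool", "payload": {
  "steps": [
    [50,0.606,-0.545,0.005,0,0,-0.172],
    [50,0.606,-0.545,0.005,0,0,-0.172],
    [50,0.606,-0.545,0.005,0,0,-0.172]
  ]
}}

```text
time_s: 0.4
position: [0.3096, -0.465, 0.2208]
tcp_rot: [[0.756, 0.654, -0.002], [0.654, -0.756, 0.009], [0.004, -0.008, -1.0]]
force: [-0.7, 0.6, -0.4]
opening: 0.808
grasp_force: 0.0
```

>>> {"api": "drive_tool", "payload": {
  "steps": [
    [50,0.726,-0.372,0.004,0,0,-0.172],
    [50,0.726,-0.372,0.004,0,0,-0.172],
    [50,0.726,-0.372,0.004,0,0,-0.172]
  ]
}}

```text
time_s: 0.7
position: [0.3464, -0.3756, 0.2208]
tcp_rot: [[0.564, 0.826, -0.002], [0.826, -0.564, 0.006], [0.004, -0.005, -1.0]]
force: [-0.8, -0.5, -0.2]
opening: 0.601
grasp_force: 0.0
```

>>> {"api": "drive_tool", "payload": {
  "steps": [
    [50,0.797,-0.174,0.004,0,0,-0.172],
    [50,0.797,-0.174,0.004,0,0,-0.172],
    [50,0.797,-0.174,0.004,0,0,-0.172]
  ]
}}

```text
time_s: 1.0
position: [0.3834, -0.2862, 0.2205]
tcp_rot: [[0.335, 0.942, -0.002], [0.942, -0.335, 0.004], [0.003, -0.003, -1.0]]
force: [-0.7, -1.4, 0.1]
opening: 0.578
grasp_force: 0.0
```

>>> {"api": "drive_tool", "payload": {
  "steps": [
    [50,0.815,0.035,0.004,0,0,-0.172],
    [50,0.815,0.035,0.004,0,0,-0.172],
    [50,0.815,0.035,0.004,0,0,-0.172]
  ]
}}

```text
time_s: 1.3
position: [0.421, -0.1969, 0.2203]
tcp_rot: [[0.084, 0.996, -0.001], [0.996, -0.084, 0.002], [0.002, -0.001, -1.0]]
force: [-0.0, 0.2, -0.1]
opening: 0.574
grasp_force: 0.0
```

>>> {"api": "drive_tool", "payload": {
  "steps": [
    [50,0.976,-0.002,0.056,0,0,-0.175],
    [50,0.976,-0.002,0.056,0,0,-0.175],
    [50,0.976,-0.002,0.056,0,0,-0.175],
    [50,0.976,-0.002,0.056,0,0,-0.175]
  ]
}}

```text
time_s: 1.7
position: [0.4305, -0.0833, 0.2136]
tcp_rot: [[-0.174, 0.985, -0.001], [0.985, 0.174, -0.0], [-0.0, -0.001, -1.0]]
force: [0.4, -0.9, -0.4]
opening: 0.577
grasp_force: 0.0
```

>>> {"api": "drive_tool", "payload": {
  "steps": [
    [50,0.943,0.251,0.056,0,0,-0.175],
    [50,0.943,0.251,0.056,0,0,-0.175],
    [50,0.943,0.251,0.056,0,0,-0.175],
    [50,0.943,0.251,0.056,0,0,-0.175]
  ]
}}

```text
time_s: 2.1
position: [0.4418, 0.0326, 0.207]
tcp_rot: [[-0.423, 0.906, 0.001], [0.906, 0.423, -0.001], [-0.001, 0.001, -1.0]]
force: [0.4, -1.4, 0.7]
opening: 0.576
grasp_force: 0.0
```

>>> {"api": "drive_tool", "payload": {
  "steps": [
    [50,0.846,0.486,0.056,0,0,-0.175],
    [50,0.846,0.486,0.056,0,0,-0.175],
    [50,0.846,0.486,0.056,0,0,-0.175],
    [50,0.846,0.486,0.056,0,0,-0.175]
  ]
}}

```text
time_s: 2.5
position: [0.4525, 0.1491, 0.2003]
tcp_rot: [[-0.643, 0.765, 0.002], [0.765, 0.643, -0.001], [-0.001, 0.001, -1.0]]
force: [-0.2, -0.2, -0.7]
opening: 0.576
grasp_force: 0.0
```

>>> {"api": "drive_tool", "payload": {
  "steps": [
    [50,0.486,0.645,0.139,0,0,-0.16],
    [50,0.486,0.645,0.139,0,0,-0.16],
    [50,0.486,0.645,0.139,0,0,-0.16]
  ]
}}

```text
time_s: 2.8
position: [0.4755, 0.2453, 0.1831]
tcp_rot: [[-0.808, 0.59, 0.003], [0.59, 0.808, 0.001], [-0.002, 0.003, -1.0]]
force: [0.6, -0.7, -0.7]
opening: 0.577
grasp_force: 0.0
```

>>> {"api": "drive_tool", "payload": {
  "steps": [
    [50,0.318,0.742,0.139,0,0,-0.16],
    [50,0.318,0.742,0.139,0,0,-0.16],
    [50,0.318,0.742,0.139,0,0,-0.16]
  ]
}}

```text
time_s: 3.1
position: [0.4974, 0.3398, 0.1662]
tcp_rot: [[-0.924, 0.381, 0.003], [0.381, 0.924, 0.002], [-0.002, 0.003, -1.0]]
force: [0.5, -0.3, 0.5]
opening: 0.578
grasp_force: 0.0
```

>>> {"api": "drive_tool", "payload": {
  "steps": [
    [50,0.133,0.797,0.139,0,0,-0.16],
    [50,0.133,0.797,0.139,0,0,-0.16],
    [50,0.133,0.797,0.139,0,0,-0.16]
  ]
}}

```text
time_s: 3.4
position: [0.5189, 0.4341, 0.1491]
tcp_rot: [[-0.988, 0.151, 0.002], [0.151, 0.988, 0.002], [-0.002, 0.002, -1.0]]
force: [-0.1, -0.4, -0.9]
opening: 0.573
grasp_force: 0.0
```

```bash
python3 - <<'E'
from h import *
st(); plan([(.5155,.4333,.06,171.3,50),(.5155,.4333,.008,171.3,50)])
E
```

```text
t 3.4 P [0.5189 0.4341 0.1491] psi 171.3 z [ 0.002   0.0016 -1.    ] F [-0.1 -0.4 -0.9] op 49.9 g 0.0
3 x [50, 0.028, -0.012, 0.743, 0.001, 0.001, -0.0]  -> [0.5155 0.4333 0.06  ]
3 x [50, 0.0, -0.0, 0.433, -0.0, -0.0, 0.0]  -> [0.5155 0.4333 0.008 ]
```

>>> {"api": "drive_tool", "payload": {
  "steps": [
    [50,0.028,-0.012,0.3,0.001,0.001,0],
    [50,0.028,-0.012,0.743,0.001,0.001,0],
    [50,0.028,-0.012,0.743,0.001,0.001,0],
    [50,0.028,-0.012,0.743,0.001,0.001,0]
  ]
}}

```text
time_s: 3.8
position: [0.5128, 0.4287, 0.0603]
tcp_rot: [[-0.988, 0.155, -0.005], [0.155, 0.988, -0.004], [0.004, -0.005, -1.0]]
force: [0.0, 0.8, 0.6]
opening: 0.57
grasp_force: 0.0
```

```bash
python3 - <<'E'
from h import *
st(); s=cap('scene'); t=cap('top')
o=np.zeros((400,770,3),np.uint8);o[:350,:400]=cv2.resize(t['color'][140:210,120:200],(400,350),interpolation=cv2.INTER_CUBIC)
o[:,410:]=cv2.resize(s['color'][245:345,265:355],(360,400),interpolation=cv2.INTER_CUBIC)
cv2.imwrite('pics/crop2.png',o)
E
```

```text
t 3.8 P [0.5128 0.4287 0.0603] psi 171.09 z [-0.0049 -0.0039 -1.    ] F [0.  0.8 0.6] op 49.6 g 0.0
```

View pics/crop2.png

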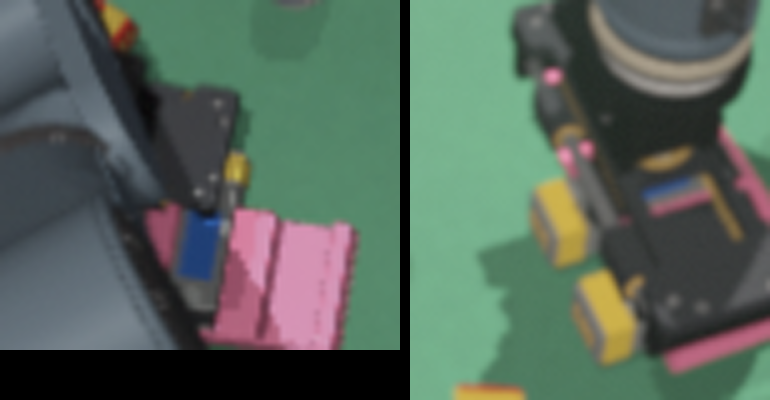

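The picture shows the gripper over pack A's nose, with pack B's yellow nose clear to the right. I'll let it settle, then correct.

>>> {"api": "drive_tool", "payload": {
  "steps": [
    [50,0,0,0,0,0,0],
    [50,0,0,0,0,0,0],
    [50,0,0,0,0,0,0]
  ]
}}

```text
time_s: 4.2
position: [0.5133, 0.4322, 0.063]
tcp_rot: [[-0.988, 0.152, 0.001], [0.152, 0.988, 0.0], [-0.001, 0.0, -1.0]]
force: [-0.5, 0.1, 0.4]
opening: 0.574
grasp_force: 0.0
```

```bash
python3 - <<'E'
from h import *
st(); plan([(.5155,.4333,.06,171.3,50),(.5155,.4333,.008,171.3,50)])
E
```

```text
t 4.2 P [0.5133 0.4322 0.063 ] psi 171.29 z [ 8.e-04  1.e-04 -1.e+00] F [-0.5  0.1  0.4] op 49.9 g 0.0
2 x [50, -0.017, 0.012, 0.025, 0.0, 0.0, -0.0]  -> [0.5155 0.4333 0.06  ]
3 x [50, -0.0, 0.0, 0.433, -0.0, -0.0, 0.0]  -> [0.5155 0.4333 0.008 ]
```

>>> {"api": "drive_tool", "payload": {
  "steps": [
    [50,-0.017,0.012,0.1,0,0,0],
    [50,-0.017,0.012,0.25,0,0,0],
    [50,-0.017,0.012,0.4,0,0,0],
    [50,-0.017,0.012,0.458,0,0,0],
    [50,-0.017,0.012,0.458,0,0,0],
    [50,-0.017,0.012,0.458,0,0,0],
    [50,-0.017,0.012,0.458,0,0,0]
  ]
}}

```text
time_s: 4.9
position: [0.5154, 0.4332, 0.0069]
tcp_rot: [[-0.988, 0.152, -0.0], [0.152, 0.988, -0.0], [0.0, -0.0, -1.0]]
force: [0.3, 0.2, -0.0]
opening: 0.575
grasp_force: 0.0
```

>>> {"api": "drive_tool", "payload": {
  "steps": [
    [20,0,0,0,0,0,0],
    [20,0,0,0,0,0,0],
    [20,0,0,0,0,0,0],
    [20,0,0,0,0,0,0],
    [20,0,0,0,0,0,0],
    [20,0,0,0,0,0,0]
  ]
}}

```text
time_s: 5.5
position: [0.5153, 0.4332, 0.0067]
tcp_rot: [[-0.988, 0.152, -0.0], [0.152, 0.988, -0.0], [0.0, -0.0, -1.0]]
force: [0.5, 1.3, 2.6]
opening: 0.386
grasp_force: 29.9
```

```bash
python3 - <<'E'
from h import *
a=H2W(17,64/1)if 0 else H2W(.017,.064); print(a)
plan([(.5153,.4332,.12,171.3,20),(.53,.25,.15,172.5,20),(*a,.15,174.3,20),(*a,.0055,174.3,20)])
E
```

```text
[0.65027241 0.04349512]
4 x [20, 0.0, -0.0, -0.944, -0.0, -0.0, -0.0]  -> [0.5153 0.4332 0.12  ]
3 x [20, -0.176, -0.745, -0.125, -0.0, 0.0, -0.007]  -> [0.5227 0.3416 0.135 ]
3 x [20, -0.168, -0.747, -0.125, -0.0, 0.0, -0.007]  -> [0.53 0.25 0.15]
4 x [20, -0.609, -0.788, -0.0, -0.0, 0.0, -0.01]  -> [0.5901 0.1467 0.15  ]
4 x [20, -0.597, -0.797, -0.0, -0.0, 0.0, -0.01]  -> [0.6503 0.0435 0.15  ]
3 x [20, -0.0, 0.0, 0.602, 0.0, -0.0, 0.0]  -> [0.6503 0.0435 0.0778]
3 x [20, -0.0, 0.0, 0.602, 0.0, -0.0, 0.0]  -> [0.6503 0.0435 0.0055]
```

>>> {"api": "drive_tool", "payload": {
  "steps": [
    [20,0,0,-0.1,0,0,0],
    [20,0,0,-0.25,0,0,0],
    [20,0,0,-0.45,0,0,0],
    [20,0,0,-0.7,0,0,0],
    [20,0,0,-0.944,0,0,0],
    [20,0,0,-0.944,0,0,0]
  ]
}}

```text
time_s: 6.1
position: [0.5171, 0.434, 0.1243]
tcp_rot: [[-0.988, 0.151, 0.005], [0.151, 0.988, 0.002], [-0.005, 0.003, -1.0]]
force: [1.6, 0.8, -2.0]
opening: 0.388
grasp_force: 29.9
```

>>> {"api": "drive_tool", "payload": {
  "steps": [
    [20,-0.04,-0.15,-0.03,0,0,-0.001],
    [20,-0.09,-0.37,-0.06,0,0,-0.003],
    [20,-0.13,-0.56,-0.09,0,0,-0.005],
    [20,-0.176,-0.745,-0.125,0,0,-0.007]
  ]
}}

```text
time_s: 6.5
position: [0.5203, 0.3385, 0.1326]
tcp_rot: [[-0.99, 0.141, -0.007], [0.141, 0.99, -0.004], [0.006, -0.005, -1.0]]
force: [1.1, -0.0, -2.5]
opening: 0.391
grasp_force: 29.9
```

>>> {"api": "drive_tool", "payload": {
  "steps": [
    [20,-0.04,-0.19,-0.03,0,0,-0.001],
    [20,-0.08,-0.37,-0.06,0,0,-0.003],
    [20,-0.125,-0.56,-0.09,0,0,-0.005],
    [20,-0.168,-0.747,-0.125,0,0,-0.007]
  ]
}}

```text
time_s: 6.9
position: [0.5276, 0.2472, 0.1479]
tcp_rot: [[-0.991, 0.131, -0.007], [0.131, 0.991, -0.003], [0.006, -0.004, -1.0]]
force: [-0.3, -0.4, -2.4]
opening: 0.391
grasp_force: 29.9
```

>>> {"api": "drive_tool", "payload": {
  "steps": [
    [20,-0.12,-0.16,0,0,0,-0.002],
    [20,-0.24,-0.32,0,0,0,-0.004],
    [20,-0.37,-0.47,0,0,0,-0.006],
    [20,-0.49,-0.63,0,0,0,-0.008],
    [20,-0.609,-0.788,0,0,0,-0.01]
  ]
}}

```text
time_s: 7.4
position: [0.5879, 0.1443, 0.1478]
tcp_rot: [[-0.993, 0.116, -0.007], [0.116, 0.993, -0.002], [0.007, -0.003, -1.0]]
force: [1.3, -0.1, -1.7]
opening: 0.391
grasp_force: 29.9
```

>>> {"api": "drive_tool", "payload": {
  "steps": [
    [20,-0.12,-0.16,0,0,0,-0.002],
    [20,-0.24,-0.32,0,0,0,-0.004],
    [20,-0.37,-0.49,0,0,0,-0.006],
    [20,-0.5,-0.67,0,0,0,-0.008],
    [20,-0.597,-0.797,0,0,0,-0.01],
    [20,-0.597,-0.797,0,0,0,-0.01],
    [20,-0.597,-0.797,0,0,0,-0.01],
    [20,-0.597,-0.797,0,0,0,-0.01]
  ]
}}

```text
time_s: 8.2
position: [0.6483, 0.0441, 0.1491]
tcp_rot: [[-0.995, 0.101, -0.004], [0.101, 0.995, -0.001], [0.004, -0.001, -1.0]]
force: [-0.3, -0.2, -2.9]
opening: 0.388
grasp_force: 29.9
```

```bash
python3 - <<'E'
from h import *
st(); a=H2W(.017,.064); plan([(*a,.08,174.3,20),(*a,.0055,174.3,20)])
t=cap('top');s=cap('scene')
for c,n in((t,'t'),(s,'s')):
    for a,ce,m in blobs(c,*COL['blue']):
        X=cloud(c)[m]; p=np.nanmedian(X,0)
        if .45<p[0]<.75 and abs(p[1])<.15: print(n,a,ce,p)
o=np.zeros((400,800,3),np.uint8);o[:,:395]=cv2.resize(t['color'][90:210,220:340],(395,400));o[:,405:]=cv2.resize(s['color'][140:260,140:260],(395,400))
cv2.imwrite('pics/crop3.png',o)
E
```

```text
t 8.2 P [0.6483 0.0441 0.1491] psi 174.23 z [-4.2e-03 -6.0e-04 -1.0e+00] F [-0.3 -0.2 -2.9] op 33.7 g 29.9
3 x [20, -0.019, -0.003, 0.576, -0.001, -0.003, -0.001]  -> [0.6503 0.0435 0.08  ]
3 x [20, 0.0, 0.0, 0.621, -0.0, -0.0, 0.0]  -> [0.6503 0.0435 0.0055]
```

View pics/crop3.png

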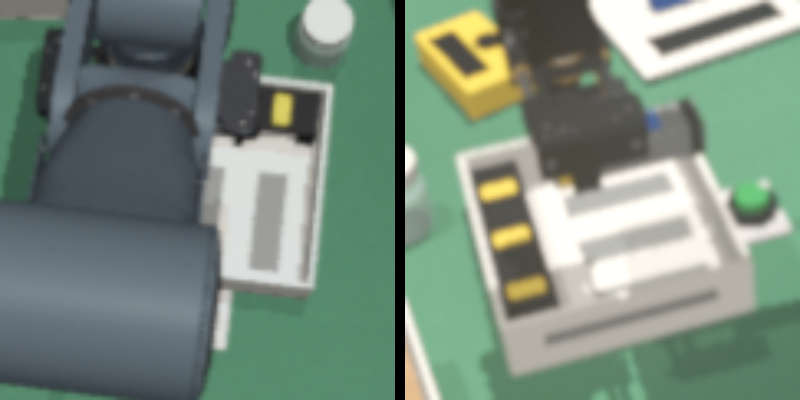

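Pack A is held level by its nose above the +y bay. In the scene view the blue label is at (650,120) and the button is clear. Now I'll lower it.

>>> {"api": "drive_tool", "payload": {
  "steps": [
    [20,-0.019,-0.003,0.15,0,0,0],
    [20,-0.019,-0.003,0.3,0,0,0],
    [20,-0.019,-0.003,0.45,0,0,0],
    [20,-0.019,-0.003,0.576,0,0,0],
    [20,-0.019,-0.003,0.576,0,0,0],
    [20,-0.019,-0.003,0.576,0,0,0]
  ]
}}

```text
time_s: 8.9
position: [0.6518, 0.0429, 0.0806]
tcp_rot: [[-0.995, 0.1, -0.002], [0.1, 0.995, -0.001], [0.002, -0.001, -1.0]]
force: [0.7, 0.2, -1.4]
opening: 0.39
grasp_force: 29.9
```

>>> {"api": "drive_tool", "payload": {
  "steps": [
    [20,0,0,0.12,0,0,0],
    [20,0,0,0.24,0,0,0],
    [20,0,0,0.36,0,0,0],
    [20,0,0,0.46,0,0,0],
    [20,0,0,0.54,0,0,0],
    [20,0,0,0.59,0,0,0],
    [20,0,0,0.62,0,0,0],
    [20,0,0,0.62,0,0,0]
  ]
}}

```text
time_s: 9.7
position: [0.652, 0.0424, 0.0066]
tcp_rot: [[-0.995, 0.101, -0.001], [0.101, 0.995, -0.001], [0.001, -0.001, -1.0]]
force: [0.2, 0.5, -1.3]
opening: 0.388
grasp_force: 29.9
```

```bash
python3 - <<'E'
from h import *
st()
E
```

```text
t 9.7 P [0.652  0.0424 0.0066] psi 174.2 z [-0.0011 -0.0013 -1.    ] F [ 0.2  0.5 -1.3] op 33.7 g 29.9
```

>>> {"api": "drive_tool", "payload": {
  "steps": [
    [20,0,0,0.012,0,0,0],
    [20,0,0,0.012,0,0,0],
    [20,0,0,0.012,0,0,0],
    [43,0,0,0.012,0,0,0],
    [43,0,0,0.012,0,0,0],
    [43,0,0,0.012,0,0,0],
    [43,0,0,0.012,0,0,0]
  ]
}}

```text
time_s: 10.4
position: [0.6529, 0.0409, 0.0065]
tcp_rot: [[-0.995, 0.1, 0.001], [0.1, 0.995, -0.003], [-0.001, -0.003, -1.0]]
force: [-0.0, -3.4, 4.8]
opening: 0.487
grasp_force: 2.7
```

>>> {"api": "drive_tool", "payload": {
  "steps": [
    [43,0,0,-0.04,0,0,0],
    [43,0.1,0,-0.04,0,0,0],
    [43,0.22,0,-0.04,0,0,0],
    [43,0.36,0,-0.04,0,0,0],
    [43,0.5,0,-0.04,0,0,0],
    [43,0.63,0,-0.04,0,0,0],
    [43,0.63,0,-0.04,0,0,0],
    [43,0.63,0,-0.04,0,0,0]
  ]
}}

```text
time_s: 11.2
position: [0.5776, 0.0501, 0.0101]
tcp_rot: [[-0.995, 0.101, 0.0], [0.101, 0.995, -0.001], [-0.001, -0.001, -1.0]]
force: [-0.4, 0.5, 0.1]
opening: 0.495
grasp_force: 0.0
```

```bash
python3 - <<'E'
from h import *
st(); P=np.array(read_state()['position'])[:2]; print('uv',rot(HY).T@(P-HC))
s=cap('scene'); cv2.imwrite('pics/crop4.png',cv2.resize(s['color'][150:270,140:260],(500,500),interpolation=cv2.INTER_CUBIC))
E
```

```text
t 11.2 P [0.5776 0.0501 0.0101] psi 174.2 z [ 4.0e-04 -1.3e-03 -1.0e+00] F [-0.4  0.5  0.1] op 43.1 g 0.0
uv [-0.05592961  0.06337017]
```

View pics/crop4.png

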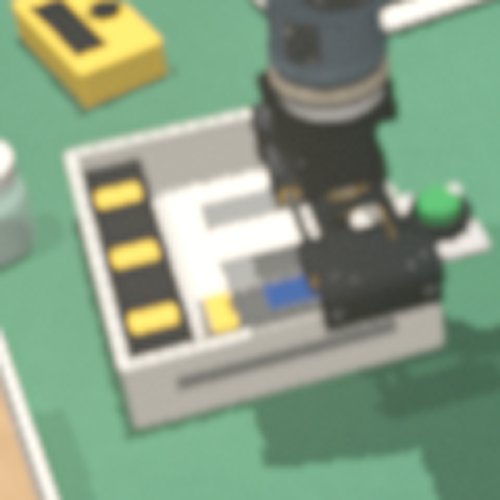

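Pack A lies straight in the +y bay, its yellow nose (220,313) just before the bridge, and the fingers straddle its tail. Now I'll grip it and push.

>>> {"api": "drive_tool", "payload": {
  "steps": [
    [43,0,0.005,0,0,0,0],
    [20,0,0.005,0,0,0,0],
    [20,0,0.005,0,0,0,0],
    [20,0,0.005,0,0,0,0],
    [20,0,0.005,0,0,0,0],
    [20,0,0.005,0,0,0,0]
  ]
}}

```text
time_s: 11.85
position: [0.5769, 0.0506, 0.0097]
tcp_rot: [[-0.995, 0.101, -0.001], [0.101, 0.995, -0.001], [0.001, -0.001, -1.0]]
force: [0.7, -0.9, -0.7]
opening: 0.391
grasp_force: 30.0
```

>>> {"api": "drive_tool", "payload": {
  "steps": [
    [20,-0.04,0,0,0,0,0],
    [20,-0.08,0,0,0,0,0],
    [20,-0.12,0,0,0,0,0],
    [20,-0.15,0,0,0,0,0],
    [20,-0.18,0,0,0,0,0],
    [20,-0.2,0,0,0,0,0],
    [20,-0.22,0,0,0,0,0]
  ]
}}

```text
time_s: 12.55
position: [0.6024, 0.0481, 0.0097]
tcp_rot: [[-0.995, 0.101, -0.003], [0.101, 0.995, -0.001], [0.003, -0.001, -1.0]]
force: [-4.5, 0.5, 6.2]
opening: 0.384
grasp_force: 30.0
```

>>> {"api": "drive_tool", "payload": {
  "steps": [
    [20,-0.04,0,0,0,0,0],
    [20,-0.08,0,0,0,0,0],
    [20,-0.12,0,0,0,0,0],
    [20,-0.16,0,0,0,0,0],
    [20,-0.2,0,0,0,0,0],
    [20,-0.22,0,0,0,0,0]
  ]
}}

```text
time_s: 13.15
position: [0.6296, 0.0452, 0.0097]
tcp_rot: [[-0.995, 0.101, -0.002], [0.101, 0.995, -0.001], [0.001, -0.001, -1.0]]
force: [-5.2, 0.0, 6.2]
opening: 0.386
grasp_force: 30.0
```

>>> {"api": "drive_tool", "payload": {
  "steps": [
    [20,-0.015,0,0,0,0,0],
    [20,-0.03,0,0,0,0,0],
    [20,-0.03,0,0,0,0,0]
  ]
}}

```text
time_s: 13.45
position: [0.6302, 0.0452, 0.0097]
tcp_rot: [[-0.995, 0.101, -0.007], [0.101, 0.995, -0.001], [0.007, -0.002, -1.0]]
force: [-8.5, 0.7, 9.5]
opening: 0.387
grasp_force: 30.0
```

```bash
python3 - <<'E'
from h import *
st(); P=np.array(read_state()['position'])[:2]; print('uv',rot(HY).T@(P-HC))
E
```

```text
t 13.45 P [0.6302 0.0452 0.0097] psi 174.2 z [-7.3e-03 -8.0e-04 -1.0e+00] F [-8.5  0.7  9.5] op 33.7 g 30.0
uv [-0.0030949   0.06369136]
```

>>> {"api": "drive_tool", "payload": {
  "steps": [
    [20,-0.015,0,0,0,0,0],
    [20,-0.03,0,0,0,0,0],
    [20,-0.045,0,0,0,0,0],
    [20,-0.06,0,0,0,0,0],
    [20,-0.06,0,0,0,0,0],
    [20,-0.06,0,0,0,0,0]
  ]
}}

```text
time_s: 14.05
position: [0.6304, 0.0452, 0.0095]
tcp_rot: [[-0.995, 0.101, -0.022], [0.101, 0.995, 0.0], [0.022, -0.002, -1.0]]
force: [-17.6, 0.6, 18.4]
opening: 0.387
grasp_force: 30.0
```

```bash
python3 - <<'E'
from h import *
st(); P=np.array(read_state()['position'])[:2]; print('uv',rot(HY).T@(P-HC))
E
```

```text
t 14.05 P [0.6304 0.0452 0.0095] psi 174.19 z [-2.220e-02  4.000e-04 -9.998e-01] F [-17.6   0.6  18.4] op 33.7 g 30.0
uv [-0.00294023  0.06367413]
```

>>> {"api": "drive_tool", "payload": {
  "steps": [
    [20,0.05,0,0,0,0,0],
    [20,0.075,0,0,0,0,0],
    [43,0.075,0,0,0,0,0],
    [43,0.075,0,0,0,0,0],
    [43,0.075,0,0,0,0,0],
    [43,0.075,0,0,0,0,0]
  ]
}}

```text
time_s: 14.65
position: [0.6317, 0.045, 0.0094]
tcp_rot: [[-0.995, 0.101, -0.001], [0.101, 0.995, -0.001], [0.0, -0.001, -1.0]]
force: [0.1, 0.4, 0.2]
opening: 0.491
grasp_force: 0.0
```

>>> {"api": "drive_tool", "payload": {
  "steps": [
    [43,0,0,-0.2,0,0,0],
    [43,0,0,-0.5,0,0,0],
    [43,0,0,-0.9,0,0,0],
    [43,0,0,-0.9,0,0,0]
  ]
}}

```text
time_s: 15.05
position: [0.6365, 0.0448, 0.1243]
tcp_rot: [[-0.995, 0.101, 0.013], [0.101, 0.995, -0.003], [-0.013, -0.001, -1.0]]
force: [1.4, -0.1, 0.7]
opening: 0.489
grasp_force: 0.0
```

>>> {"api": "drive_tool", "payload": {
  "steps": [
    [43,-0.2,0.9,-0.3,0,0,0],
    [43,-0.2,0.9,-0.3,0,0,0],
    [43,-0.2,0.9,-0.3,0,0,0],
    [43,-0.2,0.9,-0.3,0,0,0]
  ]
}}

```text
time_s: 15.45
position: [0.6669, 0.1528, 0.1539]
tcp_rot: [[-0.995, 0.097, 0.001], [0.097, 0.995, -0.001], [-0.001, -0.001, -1.0]]
force: [0.5, -0.5, -0.5]
opening: 0.496
grasp_force: 0.0
```

>>> {"api": "drive_tool", "payload": {
  "steps": [
    [43,0.6,0.75,0,0,0,0],
    [43,0.6,0.75,0,0,0,0],
    [43,0.6,0.75,0,0,0,0],
    [43,0.6,0.75,0,0,0,0],
    [43,0.6,0.75,0,0,0,0],
    [43,0.6,0.75,0,0,0,0]
  ]
}}

```text
time_s: 16.05
position: [0.6047, 0.245, 0.1532]
tcp_rot: [[-0.995, 0.103, -0.001], [0.103, 0.995, -0.002], [0.001, -0.002, -1.0]]
force: [-0.0, 0.1, -0.6]
opening: 0.493
grasp_force: 0.0
```

```bash
python3 - <<'E'
from h import *
st(); t=cap('top');s=cap('scene')
for c,n in((t,'t'),(s,'s')):
    for a,ce,m in blobs(c,*COL['blue']):
        p=plane(c,[ce],.036)[0]; q=rot(HY).T@(p[:2]-HC)
        if abs(q).max()<.1: print(n,a,ce,p,'uv',q)
o=np.zeros((400,800,3),np.uint8);o[:,:395]=cv2.resize(t['color'][90:210,220:340],(395,400));o[:,405:]=cv2.resize(s['color'][160:260,145:245],(395,400))
cv2.imwrite('pics/crop5.png',o)
plan([(.506,.371,.12,171.3,50),(.506,.371,.06,171.3,50)])
E
```

```text
t 16.05 P [0.6047 0.245  0.1532] psi 174.08 z [-0.001 -0.002 -1.   ] F [-0.   0.1 -0.6] op 42.9 g 0.0
t 79 [264.92405063 130.98734177] [0.66378371 0.04300266 0.036     ] uv [0.03049341 0.06485191]
s 64 [192.4375 224.25  ] [0.66583863 0.04135395 0.036     ] uv [0.03270192 0.06341545]
3 x [50, 0.463, 0.479, 0.138, -0.001, -0.0, 0.016]  -> [0.5553 0.3081 0.1366]
3 x [50, 0.474, 0.467, 0.138, -0.001, -0.0, 0.016]  -> [0.506 0.371 0.12 ]
3 x [50, 0.0, -0.0, 0.5, 0.0, -0.0, 0.0]  -> [0.506 0.371 0.06 ]
```

View pics/crop5.png

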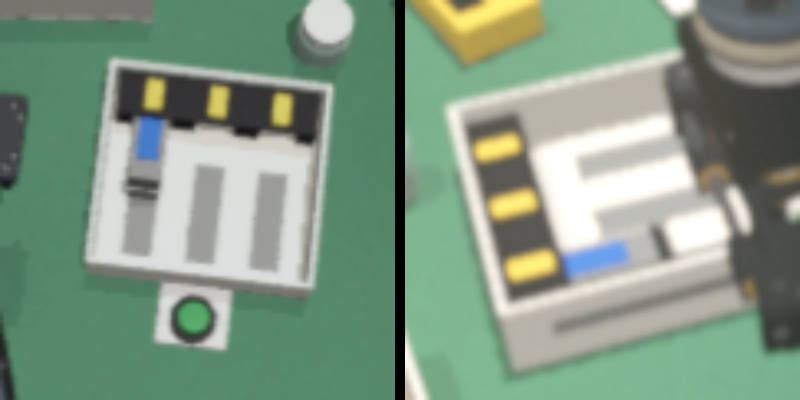

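Pack A is under the bridge, its tail end at top crop (143,195). I'll check the tail position against the required u = -22.5 mm.

```bash
python3 - <<'E'
from h import *
np.set_printoptions(precision=4,suppress=True)
t=cap('top')
# centreline profile along bay 2, at top plane z .036
for nm,v in(('c',.064),('r',.057),('l',.071)):
    us=np.arange(-.045,.058,.003); W=np.array([[*H2W(u,v),.036] for u in us])
    px=cv2.projectPoints(W,np.ravel(t['rvec']),np.ravel(t['tvec']),t['K'],np.ravel(t['D']))[0].astype(np.float32)
    g=cv2.remap(cv2.cvtColor(t['color'],cv2.COLOR_BGR2GRAY),px,None,cv2.INTER_LINEAR).ravel()
    print(nm,[(int(round(u*1000)),int(x)) for u,x in zip(us,g)])
t0=load('top0.npz')
for P,n in(((.475,.4395),'A'),((.4655,.3772),'B')):
    ps=np.arange(-.075,.075,.003); W=np.array([[*(np.array(P)+rot(-8.7)@np.array([p,0])),.038] for p in ps])
    px=cv2.projectPoints(W,np.ravel(t0['rvec']),np.ravel(t0['tvec']),t0['K'],np.ravel(t0['D']))[0].astype(np.float32)
    print(n,[(int(round(p*1000)),*map(int,x)) for p,x in zip(ps,cv2.remap(t0['color'],px,None,cv2.INTER_LINEAR).reshape(-1,3))])
E
```

```text
c [(-45, 155), (-42, 153), (-39, 144), (-36, 134), (-33, 119), (-30, 91), (-27, 75), (-24, 90), (-21, 91), (-18, 67), (-15, 69), (-12, 99), (-9, 135), (-6, 152), (-3, 154), (0, 154), (3, 153), (6, 149), (9, 129), (12, 119), (15, 117), (18, 117), (21, 117), (24, 116), (27, 116), (30, 117), (33, 116), (36, 117), (39, 117), (42, 116), (45, 115), (48, 106), (51, 80), (54, 57), (57, 72)]
r [(-45, 155), (-42, 154), (-39, 148), (-36, 135), (-33, 124), (-30, 84), (-27, 83), (-24, 111), (-21, 97), (-18, 70), (-15, 69), (-12, 100), (-9, 143), (-6, 154), (-3, 155), (0, 155), (3, 153), (6, 146), (9, 132), (12, 120), (15, 118), (18, 122), (21, 120), (24, 121), (27, 124), (30, 124), (33, 124), (36, 122), (39, 122), (42, 118), (45, 116), (48, 107), (51, 75), (54, 57), (57, 64)]
l [(-45, 155), (-42, 153), (-39, 141), (-36, 134), (-33, 121), (-30, 95), (-27, 78), (-24, 94), (-21, 111), (-18, 68), (-15, 65), (-12, 97), (-9, 136), (-6, 152), (-3, 153), (0, 153), (3, 151), (6, 143), (9, 118), (12, 118), (15, 118), (18, 118), (21, 118), (24, 118), (27, 117), (30, 117), (33, 116), (36, 117), (39, 118), (4
[... 1434 characters left out ...]
, (-27, 152, 151, 149), (-24, 166, 135, 116), (-21, 186, 121, 79), (-18, 199, 122, 67), (-15, 200, 123, 67), (-12, 200, 123, 68), (-9, 200, 122, 67), (-6, 200, 123, 68), (-3, 200, 122, 67), (0, 200, 122, 67), (3, 200, 123, 68), (6, 200, 122, 67), (9, 200, 122, 67), (12, 200, 122, 68), (15, 200, 122, 68), (18, 198, 123, 73), (21, 187, 129, 97), (24, 158, 148, 144), (27, 151, 152, 151), (30, 150, 152, 152), (33, 150, 152, 152), (36, 150, 153, 152), (39, 149, 155, 155), (42, 142, 164, 166), (45, 124, 184, 192), (48, 104, 204, 215), (51, 101, 206, 218), (54, 102, 206, 218), (57, 105, 203, 214), (60, 113, 185, 193), (63, 112, 153, 142), (66, 109, 136, 100), (69, 108, 136, 87), (72, 107, 136, 86)]
```

```bash
python3 - <<'E'
from h import *
t=cap('top'); s=cap('scene')
def prof(c,us,v,z):
    W=np.array([[*H2W(u,v),z] for u in us]); px=cv2.projectPoints(W,np.ravel(c['rvec']),np.ravel(c['tvec']),c['K'],np.ravel(c['D']))[0].astype(np.float32)
    return cv2.remap(c['color'],px,None,cv2.INTER_LINEAR).reshape(-1,3)
for c,n,vs in((t,'t',(-.03,.03)),(s,'s',(-.03,.03))):
    for v in vs:
        for a,b in((-.115,-.085),(.085,.115)):
            us=np.arange(a,b,.002); print(n,v,[(int(round(u*1000)),int(x[2])) for u,x in zip(us,prof(c,us,v,.055))])
    us=np.arange(.035,.075,.002); print(n,'bridge edge z.044',[(int(round(u*1000)),int(x[2])) for u,x in zip(us,prof(c,us,.03,.044))])
X=cloud(t); m=(X[...,2]>.04)&(X[...,2]<.048)
q=(X[...,:2]-HC)@rot(HY); mm=m&(abs(q[...,1])<.1)&(q[...,0]>.03)&(q[...,0]<.1)&(cv2.cvtColor(t['color'],cv2.COLOR_BGR2GRAY)<80)
print(np.percentile(q[mm][:,0],[2,5,10,90,95,98]))
E
```

```text
t -0.03 [(-115, 156), (-113, 129), (-111, 122), (-109, 123), (-107, 130), (-105, 160), (-103, 189), (-101, 209), (-99, 218), (-97, 220), (-95, 220), (-93, 220), (-91, 220), (-89, 220), (-87, 219)]
t -0.03 [(85, 51), (87, 52), (89, 64), (91, 86), (93, 126), (95, 165), (97, 183), (99, 189), (101, 172), (103, 143), (105, 105), (107, 91), (109, 83), (111, 84), (113, 84)]
t 0.03 [(-115, 154), (-113, 131), (-111, 120), (-109, 122), (-107, 132), (-105, 159), (-103, 188), (-101, 216), (-99, 219), (-97, 220), (-95, 220), (-93, 220), (-91, 220), (-89, 220), (-87, 220)]
t 0.03 [(85, 51), (87, 51), (89, 68), (91, 89), (93, 129), (95, 162), (97, 185), (99, 185), (101, 172), (103, 135), (105, 101), (107, 91), (109, 86), (111, 86), (113, 86)]
t bridge edge z.044 [(35, 205), (37, 191), (39, 169), (41, 113), (43, 62), (45, 34), (47, 21), (49, 27), (51, 36), (53, 47), (55, 50), (57, 52), (59, 52), (61, 52), (63, 52), (65, 52), (67, 53), (69, 52), (71, 52), (73, 53)]
s -0.03 [(-115, 63), (-113, 64), (-111, 64), (-109, 65), (-107, 65), (-105, 65), (-103, 65), (-101, 66), (-99, 66), (-97, 66), (-95, 67),
[... 179 characters left out ...]
 140), (109, 117), (111, 114), (113, 121)]
s 0.03 [(-115, 61), (-113, 62), (-111, 62), (-109, 62), (-107, 62), (-105, 63), (-103, 63), (-101, 63), (-99, 64), (-97, 64), (-95, 65), (-93, 65), (-91, 65), (-89, 66), (-87, 66)]
s 0.03 [(85, 90), (87, 89), (89, 89), (91, 94), (93, 112), (95, 159), (97, 203), (99, 232), (101, 242), (103, 219), (105, 180), (107, 137), (109, 112), (111, 118), (113, 123)]
s bridge edge z.044 [(35, 255), (37, 255), (39, 255), (41, 255), (43, 255), (45, 255), (47, 255), (49, 250), (51, 237), (53, 210), (55, 164), (57, 122), (59, 94), (61, 90), (63, 91), (65, 92), (67, 91), (69, 90), (71, 90), (73, 90)]
[0.05101443 0.05249919 0.0538225  0.09072613 0.09275597 0.09391023]
```

Pack A: the tail's top edge reads about -22 mm. The nose (label + 61.5) meets the inner wall at 93–95 mm in the same measuring frame, and it stalled firmly at 17 N, so it's home. Now pack B.

>>> {"api": "drive_tool", "payload": {
  "steps": [
    [50,0.463,0.479,0.138,0,0,0.016],
    [50,0.463,0.479,0.138,0,0,0.016],
    [50,0.463,0.479,0.138,0,0,0.016]
  ]
}}

```text
time_s: 16.6
position: [0.5501, 0.3121, 0.1356]
tcp_rot: [[-0.993, 0.122, -0.006], [0.122, 0.993, -0.002], [0.006, -0.002, -1.0]]
force: [0.3, 0.5, 0.1]
opening: 0.566
grasp_force: 0.0
```

>>> {"api": "drive_tool", "payload": {
  "steps": [
    [50,0.474,0.467,0.138,0,0,0.016],
    [50,0.474,0.467,0.138,0,0,0.016],
    [50,0.474,0.467,0.138,0,0,0.016]
  ]
}}

```text
time_s: 16.9
position: [0.5016, 0.3745, 0.1194]
tcp_rot: [[-0.989, 0.145, -0.005], [0.145, 0.989, -0.002], [0.004, -0.002, -1.0]]
force: [0.7, -1.0, -0.4]
opening: 0.575
grasp_force: 0.0
```

>>> {"api": "drive_tool", "payload": {
  "steps": [
    [50,0,0,0.25,0,0,0],
    [50,0,0,0.5,0,0,0],
    [50,0,0,0.5,0,0,0],
    [50,0,0,0.5,0,0,0],
    [50,0,0,0.5,0,0,0],
    [50,0,0,0.5,0,0,0]
  ]
}}

```text
time_s: 17.5
position: [0.5059, 0.3728, 0.0621]
tcp_rot: [[-0.989, 0.149, 0.002], [0.149, 0.989, 0.0], [-0.001, 0.0, -1.0]]
force: [-0.3, 0.1, 1.0]
opening: 0.578
grasp_force: 0.0
```

```bash
python3 - <<'E'
from h import *
st(); plan([(.506,.371,.0075,171.3,50)])
a=H2W(.018,-.064); plan([(.506,.371,.12,171.3,20),(.53,.22,.15,172.5,20),(*a,.15,174.3,20),(*a,.07,174.3,20),(*a,.0095,174.3,20)],start=(.506,.371,.0075,171.3))
E
```

```text
t 17.5 P [0.5059 0.3728 0.0621] psi 171.42 z [ 1.5e-03  2.0e-04 -1.0e+00] F [-0.3  0.1  1. ] op 50.2 g 0.0
3 x [50, -0.002, -0.015, 0.455, 0.0, 0.001, 0.001]  -> [0.506  0.371  0.0075]
4 x [20, 0.0, 0.0, -0.937, 0.0, 0.0, 0.0]  -> [0.506 0.371 0.12 ]
3 x [20, -0.194, -0.607, -0.125, 0.0, 0.0, -0.007]  -> [0.518  0.2955 0.135 ]
3 x [20, -0.188, -0.609, -0.125, 0.0, 0.0, -0.007]  -> [0.53 0.22 0.15]
4 x [20, -0.409, -0.798, 0.0, 0.0, 0.0, -0.007]  -> [0.5662 0.1187 0.15  ]
4 x [20, -0.401, -0.802, 0.0, 0.0, 0.0, -0.007]  -> [0.6024 0.0174 0.15  ]
4 x [20, -0.392, -0.806, 0.0, 0.0, 0.0, -0.007]  -> [ 0.6386 -0.084   0.15  ]
3 x [20, 0.0, 0.0, 0.667, 0.0, 0.0, -0.0]  -> [ 0.6386 -0.084   0.07  ]
3 x [20, 0.0, 0.0, 0.504, 0.0, 0.0, 0.0]  -> [ 0.6386 -0.084   0.0095]
```

>>> {"api": "drive_tool", "payload": {
  "steps": [
    [50,-0.002,-0.015,0.1,0,0,0.001],
    [50,-0.002,-0.015,0.25,0,0,0.001],
    [50,-0.002,-0.015,0.38,0,0,0.001],
    [50,-0.002,-0.015,0.425,0,0,0.001],
    [50,-0.002,-0.015,0.425,0,0,0.001],
    [50,-0.002,-0.015,0.425,0,0,0.001]
  ]
}}

```text
time_s: 18.1
position: [0.5045, 0.3707, 0.0092]
tcp_rot: [[-0.989, 0.15, -0.001], [0.15, 0.989, -0.001], [0.001, -0.001, -1.0]]
force: [0.5, 0.2, -1.4]
opening: 0.578
grasp_force: 0.7
```

>>> {"api": "drive_tool", "payload": {
  "steps": [
    [20,0,0,0,0,0,0],
    [20,0,0,0,0,0,0],
    [20,0,0,0,0,0,0],
    [20,0,0,0,0,0,0],
    [20,0,0,0,0,0,0],
    [20,0,0,0,0,0,0]
  ]
}}

```text
time_s: 18.7
position: [0.5043, 0.3709, 0.0098]
tcp_rot: [[-0.989, 0.15, -0.001], [0.15, 0.989, -0.001], [0.001, -0.001, -1.0]]
force: [0.7, -0.8, 3.1]
opening: 0.382
grasp_force: 29.9
```

>>> {"api": "drive_tool", "payload": {
  "steps": [
    [20,0,0,-0.1,0,0,0],
    [20,0,0,-0.25,0,0,0],
    [20,0,0,-0.45,0,0,0],
    [20,0,0,-0.7,0,0,0],
    [20,0,0,-0.92,0,0,0],
    [20,0,0,-0.92,0,0,0]
  ]
}}

```text
time_s: 19.3
position: [0.506, 0.372, 0.1237]
tcp_rot: [[-0.989, 0.15, 0.004], [0.15, 0.989, 0.002], [-0.004, 0.003, -1.0]]
force: [0.6, 0.4, -1.4]
opening: 0.385
grasp_force: 30.0
```

Pack B is held (33.5 mm opening). Carrying it to bay 0.

>>> {"api": "drive_tool", "payload": {
  "steps": [
    [20,-0.05,-0.15,-0.03,0,0,-0.002],
    [20,-0.1,-0.3,-0.06,0,0,-0.004],
    [20,-0.15,-0.45,-0.09,0,0,-0.005],
    [20,-0.194,-0.607,-0.125,0,0,-0.007]
  ]
}}

```text
time_s: 19.7
position: [0.515, 0.2944, 0.1335]
tcp_rot: [[-0.99, 0.14, -0.005], [0.14, 0.99, -0.002], [0.005, -0.003, -1.0]]
force: [-0.1, 0.4, -1.4]
opening: 0.387
grasp_force: 30.0
```

>>> {"api": "drive_tool", "payload": {
  "steps": [
    [20,-0.05,-0.15,-0.03,0,0,-0.002],
    [20,-0.1,-0.3,-0.06,0,0,-0.004],
    [20,-0.14,-0.45,-0.09,0,0,-0.005],
    [20,-0.188,-0.609,-0.125,0,0,-0.007]
  ]
}}

```text
time_s: 20.1
position: [0.5269, 0.219, 0.1485]
tcp_rot: [[-0.992, 0.129, -0.006], [0.129, 0.992, -0.002], [0.006, -0.002, -1.0]]
force: [0.8, -0.1, -1.7]
opening: 0.387
grasp_force: 30.0
```

>>> {"api": "drive_tool", "payload": {
  "steps": [
    [20,-0.1,-0.2,0,0,0,-0.002],
    [20,-0.2,-0.4,0,0,0,-0.004],
    [20,-0.3,-0.6,0,0,0,-0.005],
    [20,-0.409,-0.798,0,0,0,-0.007]
  ]
}}

```text
time_s: 20.5
position: [0.5634, 0.1177, 0.1485]
tcp_rot: [[-0.993, 0.119, -0.006], [0.119, 0.993, -0.001], [0.006, -0.002, -1.0]]
force: [-0.8, 0.1, -1.0]
opening: 0.388
grasp_force: 30.0
```

>>> {"api": "drive_tool", "payload": {
  "steps": [
    [20,-0.1,-0.2,0,0,0,-0.002],
    [20,-0.2,-0.4,0,0,0,-0.004],
    [20,-0.3,-0.6,0,0,0,-0.005],
    [20,-0.401,-0.802,0,0,0,-0.007]
  ]
}}

```text
time_s: 20.9
position: [0.5999, 0.0166, 0.1485]
tcp_rot: [[-0.994, 0.109, -0.006], [0.109, 0.994, -0.0], [0.006, -0.001, -1.0]]
force: [0.7, -0.5, -1.5]
opening: 0.383
grasp_force: 30.0
```

>>> {"api": "drive_tool", "payload": {
  "steps": [
    [20,-0.1,-0.2,0,0,0,-0.002],
    [20,-0.2,-0.4,0,0,0,-0.004],
    [20,-0.3,-0.6,0,0,0,-0.005],
    [20,-0.392,-0.806,0,0,0,-0.007],
    [20,-0.392,-0.806,0,0,0,-0.007],
    [20,-0.392,-0.806,0,0,0,-0.007],
    [20,-0.392,-0.806,0,0,0,-0.007]
  ]
}}

```text
time_s: 21.6
position: [0.6361, -0.0828, 0.149]
tcp_rot: [[-0.995, 0.098, -0.005], [0.098, 0.995, 0.0], [0.005, -0.0, -1.0]]
force: [-0.4, 0.5, -2.1]
opening: 0.389
grasp_force: 30.0
```

```bash
python3 - <<'E'
from h import *
st(); a=H2W(.018,-.064); plan([(*a,.07,174.3,20),(*a,.009,174.3,20)])
E
```

```text
t 21.6 P [ 0.6361 -0.0828  0.149 ] psi 174.38 z [-4.8e-03  3.0e-04 -1.0e+00] F [-0.4  0.5 -2.1] op 33.8 g 30.0
3 x [20, -0.024, -0.008, 0.658, -0.0, -0.003, 0.001]  -> [ 0.6386 -0.084   0.07  ]
3 x [20, 0.0, -0.0, 0.508, 0.0, -0.0, 0.0]  -> [ 0.6386 -0.084   0.009 ]
```

>>> {"api": "drive_tool", "payload": {
  "steps": [
    [20,-0.024,-0.008,0.16,0,0,0],
    [20,-0.024,-0.008,0.32,0,0,0],
    [20,-0.024,-0.008,0.48,0,0,0],
    [20,-0.024,-0.008,0.6,0,0,0],
    [20,-0.024,-0.008,0.658,0,0,0],
    [20,-0.024,-0.008,0.658,0,0,0],
    [20,-0.024,-0.008,0.658,0,0,0]
  ]
}}

```text
time_s: 22.3
position: [0.6406, -0.0852, 0.0716]
tcp_rot: [[-0.995, 0.098, -0.001], [0.098, 0.995, -0.001], [0.001, -0.002, -1.0]]
force: [0.3, -0.2, -0.7]
opening: 0.385
grasp_force: 30.0
```

>>> {"api": "drive_tool", "payload": {
  "steps": [
    [20,0,0,0.1,0,0,0],
    [20,0,0,0.2,0,0,0],
    [20,0,0,0.3,0,0,0],
    [20,0,0,0.4,0,0,0],
    [20,0,0,0.46,0,0,0],
    [20,0,0,0.5,0,0,0],
    [20,0,0,0.5,0,0,0],
    [20,0,0,0.5,0,0,0]
  ]
}}

```text
time_s: 23.1
position: [0.6403, -0.0855, 0.0111]
tcp_rot: [[-0.995, 0.098, -0.001], [0.098, 0.995, -0.001], [0.001, -0.002, -1.0]]
force: [0.7, 0.3, -2.6]
opening: 0.39
grasp_force: 30.0
```

```bash
python3 - <<'E'
from h import *
st(); P=np.array(read_state()['position'])[:2]; print('uv',rot(HY).T@(P-HC))
E
```

```text
t 23.1 P [ 0.6403 -0.0855  0.0111] psi 174.37 z [-0.0013 -0.0014 -1.    ] F [ 0.7  0.3 -2.6] op 34.0 g 30.0
uv [ 0.01989206 -0.06537664]
```

>>> {"api": "drive_tool", "payload": {
  "steps": [
    [20,0,0.011,0.01,0,0,0],
    [20,0,0.011,0.02,0,0,0],
    [20,0,0.011,0.02,0,0,0],
    [43,0,0.011,0.015,0,0,0],
    [43,0,0.011,0.01,0,0,0],
    [43,0,0.011,0.01,0,0,0],
    [43,0,0.011,0.01,0,0,0]
  ]
}}

```text
time_s: 23.8
position: [0.6404, -0.0842, 0.0101]
tcp_rot: [[-0.995, 0.098, -0.001], [0.098, 0.995, -0.001], [0.001, -0.002, -1.0]]
force: [0.7, 0.3, 0.7]
opening: 0.491
grasp_force: 0.0
```

>>> {"api": "drive_tool", "payload": {
  "steps": [
    [43,0.08,0,0,0,0,0],
    [43,0.18,0,0,0,0,0],
    [43,0.3,0,0,0,0,0],
    [43,0.42,0,0,0,0,0],
    [43,0.54,0,0,0,0,0],
    [43,0.63,0,0,0,0,0],
    [43,0.63,0,0,0,0,0],
    [43,0.63,0,0,0,0,0]
  ]
}}

```text
time_s: 24.6
position: [0.5653, -0.0769, 0.0102]
tcp_rot: [[-0.995, 0.098, -0.001], [0.098, 0.995, -0.002], [0.001, -0.002, -1.0]]
force: [-0.2, 0.3, 0.5]
opening: 0.495
grasp_force: 0.0
```

```bash
python3 - <<'E'
from h import *
st(); P=np.array(read_state()['position'])[:2]; print('uv',rot(HY).T@(P-HC))
E
```

```text
t 24.6 P [ 0.5653 -0.0769  0.0102] psi 174.36 z [-7.0e-04 -1.5e-03 -1.0e+00] F [-0.2  0.3  0.5] op 43.1 g 0.0
uv [-0.05555895 -0.06425792]
```

>>> {"api": "drive_tool", "payload": {
  "steps": [
    [20,0,0,0,0,0,0],
    [20,0,0,0,0,0,0],
    [20,0,0,0,0,0,0],
    [20,0,0,0,0,0,0],
    [20,0,0,0,0,0,0],
    [20,0,0,0,0,0,0]
  ]
}}

```text
time_s: 25.2
position: [0.5654, -0.0769, 0.0101]
tcp_rot: [[-0.995, 0.098, -0.001], [0.098, 0.995, -0.002], [0.001, -0.002, -1.0]]
force: [0.2, -0.4, -0.4]
opening: 0.39
grasp_force: 30.0
```

>>> {"api": "drive_tool", "payload": {
  "steps": [
    [20,-0.04,0,0,0,0,0],
    [20,-0.08,0,0,0,0,0],
    [20,-0.12,0,0,0,0,0],
    [20,-0.15,0,0,0,0,0],
    [20,-0.18,0,0,0,0,0],
    [20,-0.2,0,0,0,0,0],
    [20,-0.22,0,0,0,0,0]
  ]
}}

```text
time_s: 25.9
position: [0.5895, -0.0788, 0.01]
tcp_rot: [[-0.995, 0.098, -0.006], [0.098, 0.995, -0.0], [0.006, -0.001, -1.0]]
force: [-5.4, -0.4, 6.2]
opening: 0.387
grasp_force: 30.0
```

>>> {"api": "drive_tool", "payload": {
  "steps": [
    [20,-0.04,0,0,0,0,0],
    [20,-0.08,0,0,0,0,0],
    [20,-0.12,0,0,0,0,0],
    [20,-0.16,0,0,0,0,0],
    [20,-0.2,0,0,0,0,0],
    [20,-0.22,0,0,0,0,0]
  ]
}}

```text
time_s: 26.5
position: [0.6165, -0.0816, 0.01]
tcp_rot: [[-0.995, 0.098, -0.005], [0.098, 0.995, -0.001], [0.005, -0.001, -1.0]]
force: [-8.4, 0.3, 8.7]
opening: 0.388
grasp_force: 30.0
```

>>> {"api": "drive_tool", "payload": {
  "steps": [
    [20,-0.015,0,0,0,0,0],
    [20,-0.03,0,0,0,0,0],
    [20,-0.045,0,0,0,0,0],
    [20,-0.06,0,0,0,0,0],
    [20,-0.06,0,0,0,0,0]
  ]
}}

```text
time_s: 27.0
position: [0.6166, -0.0816, 0.0099]
tcp_rot: [[-0.995, 0.096, -0.02], [0.096, 0.995, 0.001], [0.02, -0.0, -1.0]]
force: [-15.9, -1.2, 16.4]
opening: 0.388
grasp_force: 30.0
```

```bash
python3 - <<'E'
from h import *
st(); P=np.array(read_state()['position'])[:2]; print('uv',rot(HY).T@(P-HC))
E
```

```text
t 27.0 P [ 0.6166 -0.0816  0.0099] psi 174.48 z [-0.0195  0.0015 -0.9998] F [-15.9  -1.2  16.4] op 33.8 g 30.0
uv [-0.00413046 -0.06378069]
```

Pack B stalled at exactly the predicted stop (label at the same 32 mm). Release, rise, then look at the housing and cover.

>>> {"api": "drive_tool", "payload": {
  "steps": [
    [20,0.04,0,0,0,0,0],
    [20,0.055,0,0,0,0,0],
    [43,0.055,0,0,0,0,0],
    [43,0.055,0,0,0,0,0],
    [43,0.055,0,0,0,0,0],
    [43,0.055,0,0,0,0,0]
  ]
}}

```text
time_s: 27.6
position: [0.6186, -0.0821, 0.0096]
tcp_rot: [[-0.995, 0.098, -0.001], [0.098, 0.995, -0.001], [0.001, -0.002, -1.0]]
force: [0.2, 0.2, 0.6]
opening: 0.495
grasp_force: 0.0
```

>>> {"api": "drive_tool", "payload": {
  "steps": [
    [43,0,0,-0.15,0,0,0],
    [43,0,0,-0.4,0,0,0],
    [43,0,0,-0.9,0,0,0],
    [43,0,0,-1.0,0,0,0],
    [43,0,0,-1.0,0,0,0]
  ]
}}

```text
time_s: 28.1
position: [0.6215, -0.0827, 0.1342]
tcp_rot: [[-0.995, 0.098, 0.007], [0.098, 0.995, -0.004], [-0.008, -0.003, -1.0]]
force: [0.4, 0.1, 0.4]
opening: 0.493
grasp_force: 0.0
```

>>> {"api": "drive_tool", "payload": {
  "steps": [
    [60,0.3,0.9,-0.6,0,0,0],
    [60,0.3,0.9,-0.6,0,0,0],
    [60,0.3,0.9,-0.6,0,0,0],
    [60,0.3,0.9,-0.6,0,0,0],
    [60,0.3,0.9,-0.6,0,0,0]
  ]
}}

```text
time_s: 28.6
position: [0.5928, 0.0298, 0.201]
tcp_rot: [[-0.995, 0.096, -0.003], [0.096, 0.995, -0.002], [0.002, -0.002, -1.0]]
force: [-1.5, -0.9, -0.1]
opening: 0.684
grasp_force: 0.0
```

>>> {"api": "drive_tool", "payload": {
  "steps": [
    [60,0.0,1.0,0,0,0,0],
    [60,0.0,1.0,0,0,0,0],
    [60,0.0,1.0,0,0,0,0],
    [60,0.0,1.0,0,0,0,0],
    [60,0.0,1.0,0,0,0,0]
  ]
}}

```text
time_s: 29.1
position: [0.6046, 0.1475, 0.1998]
tcp_rot: [[-0.995, 0.098, -0.005], [0.098, 0.995, -0.002], [0.004, -0.003, -1.0]]
force: [-0.3, -0.3, -0.3]
opening: 0.691
grasp_force: 0.0
```

```bash
python3 - <<'E'
from h import *
np.set_printoptions(precision=4,suppress=True)
st(); t=cap('top');s=cap('scene'); np.savez('top1.npz',**t);np.savez('scene1.npz',**s)
cv2.imwrite('pics/top1.png',cv2.resize(t['color'],(800,600)))
H={}
for c,n in((t,'t'),(s,'s')):
    X=cloud(c)
    for a,ce,m in blobs(c,*COL['blue']):
        q=X[m]; p=plane(c,[ce],.043)[0]; uv=rot(HY).T@(plane(c,[ce],.036)[0][:2]-HC)
        if abs(uv).max()<.1: print(n,'pack label',a,uv)
        if .3<p[0]<.55 and -.45<p[1]<-.25:
            top=m&(X[...,2]>.035); e=np.argwhere(top)[:,::-1].mean(0); H[n]=e
            w=plane(c,np.argwhere(top)[:,::-1],.043)[:,:2].astype(np.float32)
            print(n,'handle',a,top.sum(),plane(c,[e],.043)[0],cv2.minAreaRect(w),'z',np.nanpercentile(q[:,2],[50,80,90,95]))
print(tri(t,H['t'],s,H['s']))
E
```

```text
t 29.1 P [0.6046 0.1475 0.1998] psi 174.36 z [-0.0046 -0.0024 -1.    ] F [-0.3 -0.3 -0.3] op 60.1 g 0.0
t pack label 90 [0.0305 0.0663]
t pack label 77 [ 0.0318 -0.062 ]
t handle 234 217 [ 0.4099 -0.3441  0.043 ] ((0.41030463576316833, -0.34351375699043274), (0.08516799658536911, 0.02879953756928444), 4.820370674133301) z [0.0414 0.0444 0.0454 0.0467]
s pack label 49 [ 0.034 -0.064]
s pack label 66 [0.0328 0.0634]Traceback (most recent call last):
  File "<stdin>", line 15, in <module>
KeyError: 's'
```

View pics/top1.png

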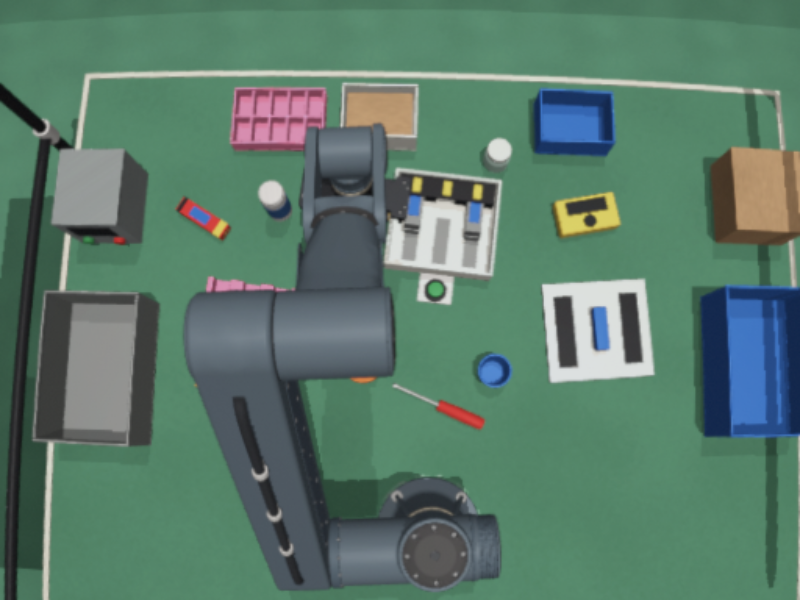

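Both packs sit evenly in bays 2 and 0, at top (413,210) and (474,217). The cover lies free at (600,330) with its handle along x, yaw about +5°. I'll refine the cover pose.

```bash
python3 - <<'E'
from h import *
np.set_printoptions(precision=4,suppress=True)
t=load('top1.npz'); s=load('scene0.npz'); s1=load('scene1.npz')
H=cv2.cvtColor(t['color'],cv2.COLOR_BGR2HSV); m=(H[...,1]<60)|(H[...,0]<40)|(H[...,0]>100)
o=outline(t,np.array([.410,-.344]),4.8,.1025,.111,.013,('+x','-x','+y','-y'),m,.02); print({k:tuple(np.round(v,4)) for k,v in o.items()})
for c,n in((s,'s0'),(s1,'s1')):
    X=cloud(c); hs=cv2.cvtColor(c['color'],cv2.COLOR_BGR2HSV)
    b=(hs[...,0]>95)&(hs[...,0]<130)&(hs[...,1]>80)&(abs(X[...,0]-.41)<.08)&(abs(X[...,1]+.34)<.06)&(X[...,2]>.038)&(X[...,2]<.05)
    print(n,b.sum(), plane(c,[np.argwhere(b)[:,::-1].mean(0)],.043)[0] if b.any() else '')
    if b.any():
        w=plane(c,np.argwhere(b)[:,::-1],.043)[:,:2].astype(np.float32); print(cv2.minAreaRect(w))
X=cloud(t)
b=(H[...,0]>105)&(H[...,0]<125)&(H[...,1]>110)&(abs(X[...,0]-.41)<.08)&(abs(X[...,1]+.34)<.06)
b0=np.argwhere(b)[:,::-1].mean(0); print(b.sum(),np.nanmedian(X[b],0))
plan([(.56,-.05,.2,177,60),(.41,-.343,.12,184.8,60),(.41,-.343,.06,184.8,60)])
E
```

```text
{'+x': (np.float64(0.0025), np.float64(0.0574), np.float64(54.0), np.float64(0.0009)), '-x': (np.float64(0.0009), np.float64(-0.352), np.float64(54.0), np.float64(0.0009)), '+y': (np.float64(-0.0016), np.float64(-0.1451), np.float64(50.0), np.float64(0.0009)), '-y': (np.float64(-0.0035), np.float64(0.1329), np.float64(49.0), np.float64(0.001))}
s0 109 [ 0.4183 -0.3427  0.043 ]
((0.4171639084815979, -0.34156474471092224), (0.08825824409723282, 0.03398160636425018), 3.7359981536865234)
s1 0 
235 [ 0.4101 -0.3439  0.0414]
4 x [60, 0.104, -0.834, 0.004, -0.001, -0.001, -0.016]  -> [0.5824 0.0484 0.2002]
4 x [60, 0.124, -0.832, 0.003, -0.001, -0.001, -0.016]  -> [ 0.56 -0.05  0.2 ]
4 x [60, 0.373, -0.835, 0.222, 0.0, -0.0, -0.03]  -> [ 0.51   -0.1477  0.1733]
4 x [60, 0.411, -0.817, 0.222, 0.0, -0.0, -0.03]  -> [ 0.46   -0.2453  0.1467]
4 x [60, 0.448, -0.797, 0.222, 0.0, 0.0, -0.03]  -> [ 0.41  -0.343  0.12 ]
3 x [60, -0.0, 0.0, 0.5, -0.0, 0.0, 0.0]  -> [ 0.41  -0.343  0.06 ]
```

>>> {"api": "drive_tool", "payload": {
  "steps": [
    [60,0.104,-0.834,0.004,0,0,-0.016],
    [60,0.104,-0.834,0.004,0,0,-0.016],
    [60,0.104,-0.834,0.004,0,0,-0.016]
  ]
}}

```text
time_s: 29.5
position: [0.5814, 0.0437, 0.2009]
tcp_rot: [[-0.997, 0.082, -0.004], [0.082, 0.997, -0.004], [0.004, -0.004, -1.0]]
force: [-0.5, 1.5, -0.7]
opening: 0.692
grasp_force: 0.0
```

>>> {"api": "drive_tool", "payload": {
  "steps": [
    [60,0.124,-0.832,0.003,0,0,-0.016],
    [60,0.124,-0.832,0.003,0,0,-0.016],
    [60,0.124,-0.832,0.003,0,0,-0.016]
  ]
}}

```text
time_s: 29.8
position: [0.5596, -0.0543, 0.2011]
tcp_rot: [[-0.998, 0.058, -0.002], [0.058, 0.998, -0.003], [0.002, -0.003, -1.0]]
force: [0.9, 0.6, -0.5]
opening: 0.692
grasp_force: 0.0
```

>>> {"api": "drive_tool", "payload": {
  "steps": [
    [60,0.373,-0.835,0.222,0,0,-0.03],
    [60,0.373,-0.835,0.222,0,0,-0.03],
    [60,0.373,-0.835,0.222,0,0,-0.03]
  ]
}}

```text
time_s: 30.1
position: [0.5083, -0.1489, 0.1735]
tcp_rot: [[-1.0, 0.01, -0.005], [0.01, 1.0, -0.001], [0.005, -0.001, -1.0]]
force: [-0.1, 0.5, -0.5]
opening: 0.687
grasp_force: 0.0
```

>>> {"api": "drive_tool", "payload": {
  "steps": [
    [60,0.411,-0.817,0.222,0,0,-0.03],
    [60,0.411,-0.817,0.222,0,0,-0.03],
    [60,0.411,-0.817,0.222,0,0,-0.03]
  ]
}}

```text
time_s: 30.4
position: [0.4593, -0.247, 0.1474]
tcp_rot: [[-0.999, -0.035, -0.002], [-0.035, 0.999, -0.001], [0.003, -0.001, -1.0]]
force: [0.2, 1.8, 0.1]
opening: 0.689
grasp_force: 0.0
```

>>> {"api": "drive_tool", "payload": {
  "steps": [
    [60,0.448,-0.797,0.222,0,0,-0.03],
    [60,0.448,-0.797,0.222,0,0,-0.03],
    [60,0.448,-0.797,0.222,0,0,-0.03],
    [60,0.448,-0.797,0.222,0,0,-0.03],
    [60,0.448,-0.797,0.222,0,0,-0.03],
    [60,0.448,-0.797,0.222,0,0,-0.03],
    [60,0.448,-0.797,0.222,0,0,-0.03]
  ]
}}

```text
time_s: 31.1
position: [0.4117, -0.34, 0.1223]
tcp_rot: [[-0.996, -0.087, -0.001], [-0.087, 0.996, -0.001], [0.001, -0.001, -1.0]]
force: [-0.2, -0.2, 0.4]
opening: 0.69
grasp_force: 0.0
```

```bash
python3 - <<'E'
from h import *
np.set_printoptions(precision=4,suppress=True)
st(); s=cap('scene')
X=cloud(s); hs=cv2.cvtColor(s['color'],cv2.COLOR_BGR2HSV)
b=(hs[...,0]>95)&(hs[...,0]<130)&(hs[...,1]>80)&(abs(X[...,0]-.41)<.08)&(abs(X[...,1]+.34)<.06)&(X[...,2]>.038)&(X[...,2]<.05)
w=plane(s,np.argwhere(b)[:,::-1],.043)[:,:2].astype(np.float32); print(b.sum(),cv2.minAreaRect(w) if b.any() else '')
cv2.imwrite('pics/crop6.png',cv2.resize(s['color'][80:190,160:290],(780,600)))
plan([(.412,-.346,.06,184.75,60),(.412,-.346,.018,184.75,60)])
E
```

```text
t 31.1 P [ 0.4117 -0.34    0.1223] psi -175.02 z [-0.0013 -0.0013 -1.    ] F [-0.2 -0.2  0.4] op 60.0 g 0.0
108 ((0.41606971621513367, -0.34163618087768555), (0.08606515824794769, 0.03398160636425018), 3.7359981536865234)
3 x [60, 0.0, -0.048, 0.519, -0.001, -0.001, 0.003]  -> [ 0.412 -0.346  0.06 ]
2 x [60, 0.0, 0.0, 0.35, 0.0, 0.0, 0.0]  -> [ 0.412 -0.346  0.018]
```

View pics/crop6.png

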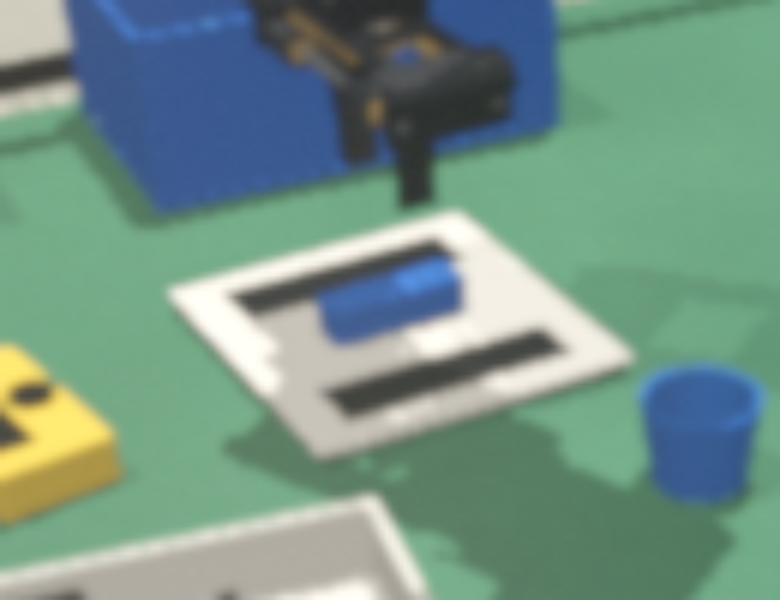

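The cover is undisturbed and the jaw sits over its blue rib (390,300). Descend and grip.

>>> {"api": "drive_tool", "payload": {
  "steps": [
    [60,0,-0.042,0.2,0,0,0.003],
    [60,0,-0.042,0.4,0,0,0.003],
    [60,0,-0.042,0.52,0,0,0.003],
    [60,0,-0.042,0.65,0,0,0.003],
    [60,0,-0.042,0.75,0,0,0.003],
    [60,0,-0.042,0.83,0,0,0.003],
    [60,0,-0.042,0.85,0,0,0.003],
    [60,0,-0.042,0.85,0,0,0.003]
  ]
}}

```text
time_s: 31.95
position: [0.4111, -0.3465, 0.0197]
tcp_rot: [[-0.997, -0.08, -0.002], [-0.08, 0.997, -0.001], [0.002, -0.001, -1.0]]
force: [-0.9, -0.2, 0.5]
opening: 0.691
grasp_force: 0.0
```

```bash
python3 - <<'E'
from h import *
st()
E
```

```text
t 31.95 P [ 0.4111 -0.3465  0.0197] psi -175.39 z [-0.0019 -0.001  -1.    ] F [-0.9 -0.2  0.5] op 60.1 g 0.0
```

>>> {"api": "drive_tool", "payload": {
  "steps": [
    [15,0,0,0.008,0,0,0],
    [15,0,0,0.008,0,0,0],
    [15,0,0,0.008,0,0,0],
    [15,0,0,0.008,0,0,0],
    [15,0,0,0.008,0,0,0],
    [15,0,0,0.008,0,0,0],
    [15,0,0,0.008,0,0,0],
    [15,0,0,0.008,0,0,0]
  ]
}}

```text
time_s: 32.75
position: [0.4113, -0.3472, 0.0191]
tcp_rot: [[-0.997, -0.08, -0.001], [-0.08, 0.997, -0.002], [0.001, -0.002, -1.0]]
force: [-0.4, -1.6, 2.6]
opening: 0.317
grasp_force: 30.0
```

```bash
python3 - <<'E'
from h import *
st(); P=read_state()['position']
a=(.6268-.0005,-.0185)
plan([(P[0],P[1],.13,184.6,15),(.5,-.25,.16,181,15),(.6,-.08,.16,176,15),(*a,.16,174.3,15)])
E
```

```text
t 32.75 P [ 0.4113 -0.3472  0.0191] psi -175.41 z [-0.0011 -0.0022 -1.    ] F [-0.4 -1.6  2.6] op 27.6 g 30.0
4 x [15, 0.001, -0.002, -0.924, -0.001, -0.001, -0.0]  -> [ 0.4113 -0.3472  0.13  ]
3 x [15, -0.401, 0.374, -0.125, 0.0, 0.0, 0.021]  -> [ 0.4557 -0.2986  0.145 ]
3 x [15, -0.389, 0.386, -0.125, 0.0, 0.0, 0.021]  -> [ 0.5  -0.25  0.16]
3 x [15, -0.429, 0.701, -0.0, 0.0, 0.0, 0.029]  -> [ 0.55  -0.165  0.16 ]
3 x [15, -0.398, 0.719, -0.0, 0.0, 0.0, 0.029]  -> [ 0.6  -0.08  0.16]
3 x [15, -0.183, 0.527, -0.0, 0.0, 0.0, 0.02]  -> [ 0.6263 -0.0185  0.16  ]
```

>>> {"api": "drive_tool", "payload": {
  "steps": [
    [15,0,0,-0.05,0,0,0],
    [15,0,0,-0.15,0,0,0],
    [15,0,0,-0.3,0,0,0],
    [15,0,0,-0.5,0,0,0],
    [15,0,0,-0.7,0,0,0],
    [15,0,0,-0.924,0,0,0],
    [15,0,0,-0.924,0,0,0]
  ]
}}

```text
time_s: 33.45
position: [0.4127, -0.348, 0.1332]
tcp_rot: [[-0.997, -0.08, 0.003], [-0.08, 0.997, -0.007], [-0.002, -0.007, -1.0]]
force: [1.0, -0.0, -3.4]
opening: 0.321
grasp_force: 30.0
```

>>> {"api": "drive_tool", "payload": {
  "steps": [
    [15,-0.1,0.09,-0.03,0,0,0.005],
    [15,-0.2,0.18,-0.06,0,0,0.01],
    [15,-0.3,0.28,-0.09,0,0,0.015],
    [15,-0.401,0.374,-0.125,0,0,0.021]
  ]
}}

```text
time_s: 33.85
position: [0.4549, -0.2963, 0.1434]
tcp_rot: [[-0.999, -0.048, -0.004], [-0.048, 0.999, 0.001], [0.004, 0.001, -1.0]]
force: [-0.2, -0.7, -2.5]
opening: 0.32
grasp_force: 30.0
```

>>> {"api": "drive_tool", "payload": {
  "steps": [
    [15,-0.1,0.1,-0.03,0,0,0.005],
    [15,-0.2,0.2,-0.06,0,0,0.01],
    [15,-0.3,0.3,-0.09,0,0,0.015],
    [15,-0.389,0.386,-0.125,0,0,0.021]
  ]
}}

```text
time_s: 34.25
position: [0.4994, -0.2476, 0.1582]
tcp_rot: [[-1.0, -0.017, -0.004], [-0.017, 1.0, 0.001], [0.004, 0.001, -1.0]]
force: [-0.9, -0.8, -3.9]
opening: 0.318
grasp_force: 30.0
```

>>> {"api": "drive_tool", "payload": {
  "steps": [
    [15,-0.1,0.17,0,0,0,0.007],
    [15,-0.21,0.35,0,0,0,0.014],
    [15,-0.32,0.53,0,0,0,0.022],
    [15,-0.429,0.701,0,0,0,0.029]
  ]
}}

```text
time_s: 34.65
position: [0.5492, -0.1627, 0.1578]
tcp_rot: [[-1.0, 0.027, -0.005], [0.027, 1.0, 0.0], [0.005, 0.0, -1.0]]
force: [1.0, -0.1, -3.5]
opening: 0.321
grasp_force: 30.0
```

>>> {"api": "drive_tool", "payload": {
  "steps": [
    [15,-0.1,0.18,0,0,0,0.007],
    [15,-0.2,0.36,0,0,0,0.014],
    [15,-0.3,0.54,0,0,0,0.022],
    [15,-0.398,0.719,0,0,0,0.029]
  ]
}}

```text
time_s: 35.05
position: [0.5991, -0.0779, 0.1574]
tcp_rot: [[-0.998, 0.07, -0.005], [0.07, 0.998, -0.0], [0.005, -0.0, -1.0]]
force: [-0.7, -0.2, -2.5]
opening: 0.319
grasp_force: 30.0
```

>>> {"api": "drive_tool", "payload": {
  "steps": [
    [15,-0.06,0.17,0,0,0,0.007],
    [15,-0.12,0.35,0,0,0,0.014],
    [15,-0.183,0.527,0,0,0,0.02],
    [15,-0.183,0.527,0,0,0,0.02],
    [15,-0.183,0.527,0,0,0,0.02],
    [15,-0.183,0.527,0,0,0,0.02],
    [15,-0.183,0.527,0,0,0,0.02]
  ]
}}

```text
time_s: 35.75
position: [0.6258, -0.0186, 0.1585]
tcp_rot: [[-0.995, 0.101, -0.003], [0.101, 0.995, -0.001], [0.003, -0.001, -1.0]]
force: [0.2, 0.2, -3.7]
opening: 0.32
grasp_force: 30.0
```

```bash
python3 - <<'E'
from h import *
st(); plan([(.6263,-.0185,.1,174.3,15),(.6263,-.0185,.077,174.3,15),(.6263,-.0185,.066,174.3,15)])
E
```

```text
t 35.75 P [ 0.6258 -0.0186  0.1585] psi 174.22 z [-0.0029 -0.0012 -1.    ] F [ 0.2  0.2 -3.7] op 27.9 g 30.0
3 x [15, -0.006, 0.002, 0.488, -0.001, -0.002, -0.001]  -> [ 0.6263 -0.0185  0.1   ]
2 x [15, -0.0, 0.0, 0.192, 0.0, -0.0, 0.0]  -> [ 0.6263 -0.0185  0.077 ]
2 x [15, -0.0, 0.0, 0.092, 0.0, 0.0, 0.0]  -> [ 0.6263 -0.0185  0.066 ]
```

>>> {"api": "drive_tool", "payload": {
  "steps": [
    [15,-0.004,0.002,0.12,0,0,0],
    [15,-0.004,0.002,0.25,0,0,0],
    [15,-0.004,0.002,0.38,0,0,0],
    [15,-0.004,0.002,0.5,0,0,0],
    [15,-0.004,0.002,0.6,0,0,0],
    [15,-0.004,0.002,0.65,0,0,0],
    [15,-0.004,0.002,0.65,0,0,0],
    [15,-0.004,0.002,0.65,0,0,0]
  ]
}}

```text
time_s: 36.55
position: [0.6272, -0.0178, 0.0812]
tcp_rot: [[-0.995, 0.1, -0.001], [0.1, 0.995, -0.001], [0.001, -0.001, -1.0]]
force: [0.3, 0.1, -3.3]
opening: 0.32
grasp_force: 30.0
```

```bash
python3 - <<'E'
from h import *
st(); t=cap('top');s=cap('scene'); np.savez('top2.npz',**t); np.savez('scene2.npz',**s)
o=np.zeros((400,800,3),np.uint8);o[:,:395]=cv2.resize(t['color'][90:210,220:340],(395,400));o[:,405:]=cv2.resize(s['color'][140:260,140:260],(395,400))
cv2.imwrite('pics/crop7.png',o)
E
```

```text
t 36.55 P [ 0.6272 -0.0178  0.0812] psi 174.28 z [-0.001  -0.0014 -1.    ] F [ 0.3  0.1 -3.3] op 27.8 g 30.0
```

View pics/crop7.png

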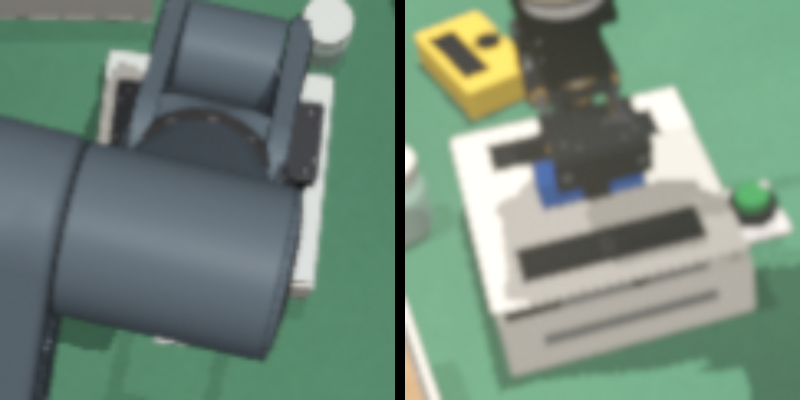

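The cover is just above the rim, square to it by eye in both views. I'll check the edges by measuring the top view.

```bash
python3 - <<'E'
from h import *
t2=load('top2.npz'); t1=load('top1.npz'); s2=load('scene2.npz'); s1=load('scene1.npz')
P=np.array(read_state()['position'])
def prof(c,ps,z,ch=2):
    W=np.array([[*H2W(*p),z] for p in ps]); px=cv2.projectPoints(W,np.ravel(c['rvec']),np.ravel(c['tvec']),c['K'],np.ravel(c['D']))[0].astype(np.float32)
    return cv2.remap(c['color'],px,None,cv2.INTER_CUBIC).reshape(-1,3)[:,ch].astype(float)
d=np.arange(-.012,.0121,.0005)
def edge(c,axis,sg,oth,z):
    ps=[((sg*.1025+e,oth) if axis==0 else (oth,sg*.111+e)) for e in d]; g=prof(c,ps,z); gr=np.gradient(cv2.GaussianBlur(g.reshape(1,-1),(1,1),0).ravel()); 
    w=np.clip(-sg*gr,0,None); i=w.argmax(); k=slice(max(0,i-6),i+7); return round(1000*(w[k]*d[k]).sum()/w[k].sum(),1)
for n,c,z in(('housing t1',t1,.055),('cover t2',t2,.0751)):
    print(n,'+x',[edge(c,0,1,v,z) for v in(.085,.09,.095,-.095,-.1)],'+y',[edge(c,1,1,u,z) for u in(.07,.08,.09)],'-y',[edge(c,1,-1,u,z) for u in(.08,.04,0,-.04,-.06,-.08)])
for n,c,z in(('housing s1',s1,.055),('cover s2',s2,.0751)):
    print(n,'+x',[edge(c,0,1,v,z) for v in(-.08,-.04,0,.04,.08)],'+y',[edge(c,1,1,u,z) for u in(-.08,-.04,0,.04,.08)])
E
```

```text
housing t1 +x [np.float64(-0.2), np.float64(-0.0), np.float64(-0.3), np.float64(0.5), np.float64(0.9)] +y [np.float64(-11.6), np.float64(3.3), np.float64(2.6)] -y [np.float64(0.4), np.float64(0.0), np.float64(-0.2), np.float64(-1.1), np.float64(-0.6), np.float64(-1.0)]
cover t2 +x [np.float64(0.2), np.float64(1.0), np.float64(0.9), np.float64(1.6), np.float64(1.5)] +y [np.float64(1.7), np.float64(3.5), np.float64(3.5)] -y [np.float64(1.0), np.float64(1.9), np.float64(1.7), np.float64(1.3), np.float64(2.1), np.float64(0.7)]
housing s1 +x [np.float64(3.4), np.float64(3.2), np.float64(2.9), np.float64(2.9), np.float64(2.3)] +y [np.float64(1.4), np.float64(-11.1), np.float64(-11.2), np.float64(1.9), np.float64(2.0)]
cover s2 +x [np.float64(5.2), np.float64(5.1), np.float64(3.9), np.float64(4.6), np.float64(4.1)] +y [np.float64(1.6), np.float64(5.2), np.float64(5.1), np.float64(5.0), np.float64(5.6)]
```

>>> {"api": "drive_tool", "payload": {
  "steps": [
    [15,0.01,-0.014,0,0,0,0],
    [15,0.01,-0.014,0.02,0,0,0],
    [15,0.01,-0.014,0.045,0,0,0],
    [15,0.01,-0.014,0.065,0,0,0],
    [15,0.01,-0.014,0.085,0,0,0],
    [15,0.01,-0.014,0.085,0,0,0]
  ]
}}

```text
time_s: 37.25
position: [0.625, -0.0192, 0.0702]
tcp_rot: [[-0.995, 0.1, -0.003], [0.1, 0.995, -0.001], [0.003, -0.001, -1.0]]
force: [-0.7, -0.7, -4.0]
opening: 0.321
grasp_force: 30.0
```

>>> {"api": "drive_tool", "payload": {
  "steps": [
    [15,0,0,0.02,0,0,0],
    [15,0,0,0.04,0,0,0],
    [15,0,0,0.05,0,0,0],
    [15,0,0,0.055,0,0,0],
    [15,0,0,0.055,0,0,0]
  ]
}}

```text
time_s: 37.75
position: [0.6256, -0.0193, 0.0661]
tcp_rot: [[-0.995, 0.099, -0.001], [0.099, 0.995, -0.002], [0.001, -0.002, -1.0]]
force: [-3.4, 0.6, 6.8]
opening: 0.322
grasp_force: 30.0
```

```bash
python3 - <<'E'
from h import *
st()
E
```

```text
t 37.75 P [ 0.6256 -0.0193  0.0661] psi 174.29 z [-9.0e-04 -1.5e-03 -1.0e+00] F [-3.4  0.6  6.8] op 28.0 g 30.0
```

>>> {"api": "drive_tool", "payload": {
  "steps": [
    [60,0,0,-0.01,0,0,0],
    [60,0,0,-0.01,0,0,0],
    [60,0,0,-0.01,0,0,0],
    [60,0,0,-0.01,0,0,0],
    [60,0,0,-0.1,0,0,0],
    [60,0,0,-0.3,0,0,0],
    [60,0,0,-0.6,0,0,0],
    [60,0,0,-0.9,0,0,0]
  ]
}}

```text
time_s: 38.55
position: [0.6252, -0.0191, 0.1734]
tcp_rot: [[-0.995, 0.1, -0.003], [0.1, 0.995, -0.001], [0.003, -0.001, -1.0]]
force: [1.1, 0.4, 0.4]
opening: 0.689
grasp_force: 0.0
```

>>> {"api": "drive_tool", "payload": {
  "steps": [
    [30,0.3,0.9,-0.1,0,0,0],
    [0,0.3,0.9,-0.1,0,0,0],
    [0,0.3,0.9,-0.1,0,0,0],
    [0,0.3,0.9,-0.1,0,0,0]
  ]
}}

```text
time_s: 38.95
position: [0.6, 0.0941, 0.185]
tcp_rot: [[-0.995, 0.096, -0.001], [0.096, 0.995, -0.001], [0.001, -0.001, -1.0]]
force: [1.4, -0.2, 0.4]
opening: 0.417
grasp_force: 0.0
```

>>> {"api": "drive_tool", "payload": {
  "steps": [
    [0,0.3,0.9,0,0,0,0],
    [0,0.3,0.9,0,0,0,0],
    [0,0.3,0.9,0,0,0,0],
    [0,0.3,0.9,0,0,0,0],
    [0,0.3,0.9,0,0,0,0],
    [0,0.3,0.9,0,0,0,0]
  ]
}}

```text
time_s: 39.55
position: [0.5764, 0.2008, 0.1839]
tcp_rot: [[-0.995, 0.102, -0.001], [0.102, 0.995, -0.002], [0.001, -0.002, -1.0]]
force: [-0.3, -0.8, 0.2]
opening: 0.008
grasp_force: 0.0
```

```bash
python3 - <<'E'
from h import *
np.set_printoptions(precision=4,suppress=True)
st(); t=cap('top');s=cap('scene'); np.savez('top3.npz',**t); np.savez('scene3.npz',**s)
o=np.zeros((400,800,3),np.uint8);o[:,:395]=cv2.resize(t['color'][90:210,220:340],(395,400));o[:,405:]=cv2.resize(s['color'][140:260,140:260],(395,400))
cv2.imwrite('pics/crop8.png',o)
for c,n in((t,'t'),(s,'s')):
    X=cloud(c); q=(X[...,:2]-HC)@rot(HY); hs=cv2.cvtColor(c['color'],cv2.COLOR_BGR2HSV)
    m=(abs(q[...,0])<.095)&(abs(q[...,1])<.1)&(X[...,2]>.045)&(X[...,2]<.072)
    A=np.c_[q[m],np.ones(m.sum())]; f=np.linalg.lstsq(A,X[m][:,2],rcond=None)[0]; print(n,'plate z',f[2],'slopes deg',np.degrees(f[:2]),m.sum())
    g=(abs(q[...,0]+.138)<.025)&(abs(q[...,1])<.025)&(hs[...,0]>45)&(hs[...,0]<90)&(hs[...,1]>100)&(X[...,2]>.015)
    e=np.argwhere(g)[:,::-1].mean(0); print('button',g.sum(),np.nanmedian(X[g],0),plane(c,[e],.025)[0])
    if n=='t': e0=e
print(tri(t,e0,s,e))
plan([(.5,.05,.15,174.3,0),(.4897,-.0048,.1,174.3,0),(.4897,-.0048,.04,174.3,0)])
E
```

```text
t 39.55 P [0.5764 0.2008 0.1839] psi 174.16 z [-0.0015 -0.0021 -1.    ] F [-0.3 -0.8  0.2] op 0.7 g 0.0
t plate z 0.05993308930801935 slopes deg [-0.1363  0.0051] 3275
button 75 [ 0.4874 -0.0058  0.0253] [ 0.488  -0.0047  0.025 ]
s plate z 0.059387783577604776 slopes deg [0.0316 0.0577] 2809
button 0 [nan nan nan] [nan nan nan]
 ** On entry to DLASCL parameter number  4 had an illegal value
 ** On entry to DLASCL parameter number  4 had an illegal value
 ** On entry to DLASCL parameter number  4 had an illegal value
 ** On entry to DLASCL parameter number  4 had an illegal value
 ** On entry to DLASCL parameter number  5 had an illegal value
 ** On entry to DLASCL parameter number  4 had an illegal value<stdin>:11: RuntimeWarning: Mean of empty slice.
  ret = um.true_divide(
  return np.nanmean(a, axis, out=out, keepdims=keepdims)
Traceback (most recent call last):
  File "h.py", line 16, in tri
    t=np.linalg.lstsq(np.c_[d[0],-d[1]],c2['o']-c1['o'],rcond=None)[0]
      ~~~~~~~~~~~~~~~^^^^^^^^^^^^^^^^^^^^^^^^^^^^^^^^^^^^^^^^^^^^^^
numpy.linalg.LinAlgError: SVD did not converge in Linear Least Squares
```

View pics/crop8.png

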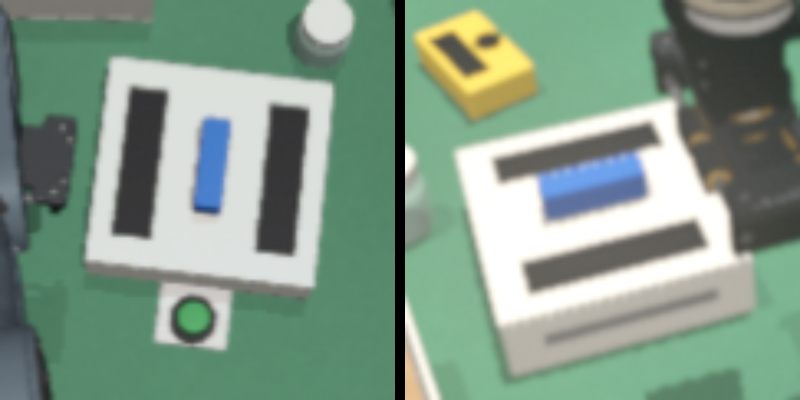

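The cover is seated and level: plate top at 59.7 mm against an expected 60, tilt under 0.15°. Next is the button, seen at top crop (193,318), world (0.489,-0.005), top about 25 mm high.

```bash
python3 - <<'E'
from h import *
plan([(.495,.09,.15,174.3,0),(.489,-.0048,.1,174.3,0),(.489,-.0048,.035,174.3,0)])
E
```

```text
3 x [0, 0.289, -0.495, 0.143, -0.001, -0.001, -0.001]  -> [0.5356 0.1455 0.1669]
3 x [0, 0.29, -0.494, 0.142, -0.001, -0.001, -0.001]  -> [0.495 0.09  0.15 ]
4 x [0, -0.029, -0.791, 0.417, 0.0, 0.0, 0.0]  -> [ 0.489  -0.0048  0.1   ]
3 x [0, 0.0, -0.0, 0.542, 0.0, -0.0, 0.0]  -> [ 0.489  -0.0048  0.035 ]
```

>>> {"api": "drive_tool", "payload": {
  "steps": [
    [0,0.289,-0.495,0.143,0,0,0],
    [0,0.289,-0.495,0.143,0,0,0],
    [0,0.289,-0.495,0.143,0,0,0]
  ]
}}

```text
time_s: 39.95
position: [0.5325, 0.1444, 0.166]
tcp_rot: [[-0.995, 0.103, -0.006], [0.103, 0.995, -0.002], [0.006, -0.003, -1.0]]
force: [-0.4, 1.2, 0.4]
opening: 0.005
grasp_force: 0.0
```

>>> {"api": "drive_tool", "payload": {
  "steps": [
    [0,0.29,-0.494,0.142,0,0,0],
    [0,0.29,-0.494,0.142,0,0,0],
    [0,0.29,-0.494,0.142,0,0,0]
  ]
}}

```text
time_s: 40.25
position: [0.4931, 0.09, 0.1497]
tcp_rot: [[-0.995, 0.103, -0.004], [0.103, 0.995, -0.001], [0.004, -0.002, -1.0]]
force: [-0.6, 0.4, 0.1]
opening: 0.002
grasp_force: 0.0
```

>>> {"api": "drive_tool", "payload": {
  "steps": [
    [0,-0.029,-0.791,0.417,0,0,0],
    [0,-0.029,-0.791,0.417,0,0,0],
    [0,-0.029,-0.791,0.417,0,0,0],
    [0,-0.029,-0.791,0.417,0,0,0],
    [0,-0.029,-0.791,0.417,0,0,0],
    [0,-0.029,-0.791,0.417,0,0,0],
    [0,-0.029,-0.791,0.417,0,0,0]
  ]
}}

```text
time_s: 40.95
position: [0.4891, -0.002, 0.1008]
tcp_rot: [[-0.995, 0.098, 0.0], [0.098, 0.995, -0.001], [-0.0, -0.001, -1.0]]
force: [-0.7, 0.6, 0.1]
opening: 0.005
grasp_force: 0.0
```

```bash
python3 - <<'E'
from h import *
st(); plan([(.489,-.0048,.035,174.3,0)])
E
```

```text
t 40.95 P [ 0.4891 -0.002   0.1008] psi 174.39 z [ 0.     -0.0015 -1.    ] F [-0.7  0.6  0.1] op 0.4 g 0.0
3 x [0, -0.002, -0.023, 0.549, -0.001, 0.0, 0.001]  -> [ 0.489  -0.0048  0.035 ]
```

>>> {"api": "drive_tool", "payload": {
  "steps": [
    [0,0,-0.02,0.15,0,0,0],
    [0,0,-0.02,0.3,0,0,0],
    [0,0,-0.02,0.45,0,0,0],
    [0,0,-0.02,0.58,0,0,0],
    [0,0,-0.02,0.58,0,0,0],
    [0,0,-0.02,0.58,0,0,0]
  ]
}}

```text
time_s: 41.55
position: [0.4882, -0.005, 0.0308]
tcp_rot: [[-0.995, 0.099, -0.002], [0.099, 0.995, -0.001], [0.001, -0.001, -1.0]]
force: [0.5, -0.2, -0.0]
opening: 0.006
grasp_force: 0.0
```

>>> {"api": "drive_tool", "payload": {
  "steps": [
    [0,0,0,0.02,0,0,0],
    [0,0,0,0.04,0,0,0],
    [0,0,0,0.06,0,0,0],
    [0,0,0,0.08,0,0,0],
    [0,0,0,0.1,0,0,0],
    [0,0,0,0.1,0,0,0]
  ]
}}

```text
time_s: 42.15
position: [0.4887, -0.0056, 0.0202]
tcp_rot: [[-0.995, 0.1, 0.001], [0.1, 0.995, -0.002], [-0.001, -0.002, -1.0]]
force: [-0.1, 1.0, 15.7]
opening: 0.007
grasp_force: 8.2
```

>>> {"api": "drive_tool", "payload": {
  "steps": [
    [0,0,0,0.02,0,0,0],
    [0,0,0,0.02,0,0,0],
    [0,0,0,0.02,0,0,0],
    [0,0,0,0.02,0,0,0]
  ]
}}

```text
time_s: 42.55
position: [0.4888, -0.0056, 0.0198]
tcp_rot: [[-0.995, 0.1, 0.002], [0.1, 0.995, -0.002], [-0.002, -0.002, -1.0]]
force: [-3.4, 1.9, 35.9]
opening: 0.001
grasp_force: 17.8
```

>>> {"api": "drive_tool", "payload": {
  "steps": [
    [0,0,0,-0.1,0,0,0],
    [0,0,0,-0.3,0,0,0],
    [0,0,0,-0.6,0,0,0],
    [0,0,0,-0.95,0,0,0],
    [0,0,0,-0.95,0,0,0]
  ]
}}

```text
time_s: 43.05
position: [0.4913, -0.0063, 0.1343]
tcp_rot: [[-0.995, 0.099, 0.008], [0.099, 0.995, -0.004], [-0.008, -0.003, -1.0]]
force: [1.2, -0.3, -0.6]
opening: 0.006
grasp_force: 0.0
```

>>> {"api": "drive_tool", "payload": {
  "steps": [
    [0,0,0.9,-0.4,0,0,0],
    [0,0,0.9,-0.4,0,0,0],
    [0,0,0.9,-0.4,0,0,0],
    [0,0,0.9,-0.4,0,0,0],
    [0,0,0.9,-0.4,0,0,0],
    [0,0,0.9,-0.4,0,0,0],
    [0,0,0.9,-0.4,0,0,0]
  ]
}}

```text
time_s: 43.75
position: [0.4984, 0.1009, 0.177]
tcp_rot: [[-0.995, 0.101, -0.004], [0.101, 0.995, -0.001], [0.004, -0.002, -1.0]]
force: [0.1, 0.3, 0.8]
opening: 0.006
grasp_force: 0.0
```

```bash
python3 - <<'E'
from h import *
st(); t=cap('top'); s=cap('scene')
for c,n in((t,'t'),(s,'s')):
    X=cloud(c); q=(X[...,:2]-HC)@rot(HY)
    m=(abs(q[...,0])<.095)&(abs(q[...,1])<.1)&(X[...,2]>.045)&(X[...,2]<.072)
    A=np.c_[q[m],np.ones(m.sum())]; f=np.linalg.lstsq(A,X[m][:,2],rcond=None)[0]; print(n,f[2],np.degrees(f[:2]),m.sum())
cv2.imwrite('pics/end.png',cv2.resize(s['color'],(800,600)))
E
```

```text
t 43.75 P [0.4984 0.1009 0.177 ] psi 174.19 z [-0.004  -0.0014 -1.    ] F [0.1 0.3 0.8] op 0.6 g 0.0
t 0.05980102431964103 [0.12528654 0.01349422] 2527
s 0.05944266556808081 [0.05421299 0.05892203] 2861
```

View pics/end.png

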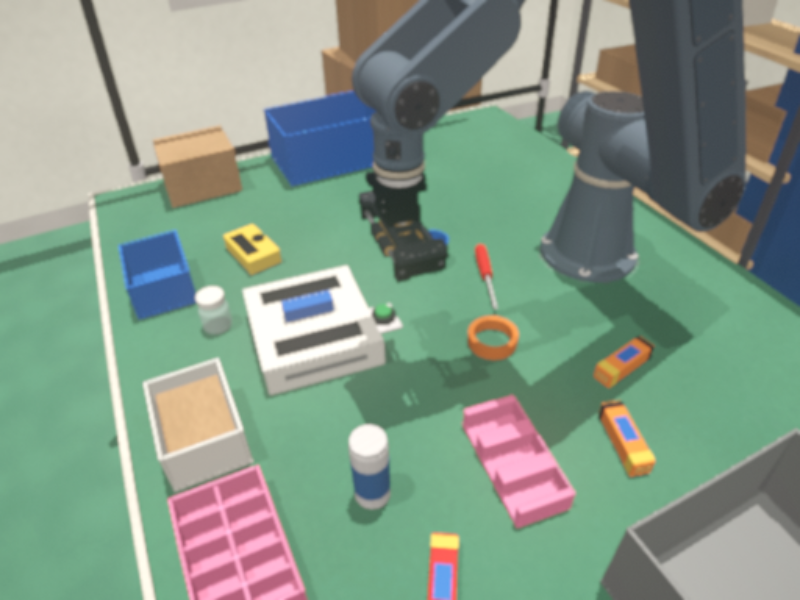

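The rack is empty, the cover is seated and level at (315,325), the button at (385,313) has been pressed and released, and nothing else has moved. The arm is clear of everything.

```bash
python3 -c "
from rig import order; print(order.hand_in())"
```

```text
the job is handed in; nothing more can be done
None
```

Both packs in the rack are loaded and pushed home in the two outer bays (third slot was empty), the cover is seated and level, the button was pressed to its stop, and the job is handed in at about 44 s; no verdict was returned.

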